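# Settle the flywheels on the rollers and rack them heavy side down

### The job

Take the dust cover off the roller stand and set it upright on the bench clear of the stand; then one at a time lay each flywheel's shaft on the rollers, let go and wait until the heavy side has turned down and the wheel is still, and carry it without turning it to the rack, boss in the V notches and heavy side still down, filling the pockets in turn from the one with one stud (1, 2, 3, 4) and leaving no gap. When every flywheel is racked, put the cover back down fully over the stand. Leave the tape roll, the bottle and the jar where they are.

Things in the scene. Friction and masses are not known exactly. Their poses are not given: they have to be found in the camera images.
- wheel1: steel flywheel, 0.36 to 0.59 kg: disc 60 mm across, 18 mm thick, mid-way along a round shaft 100 mm long, 10 mm across at its ends. Origin: disc centre, on the shaft's axis; y runs along the shaft (either way round will do); z points across it, away from the hidden heavy side: z is up once the heavy side hangs down. Begins with its axis level on a V-block, axis 46 mm up, heavy side not down.
- wheel2: identical flywheel, axes as wheel1; may be absent (three or four are present). Round the shaft an aluminium boss 20 mm across reaches 24 mm either side of the middle; each face has five spots, one brass, that only show how far it has turned. The centre of mass is 6 mm off the axis; in V notches (which hold the boss) friction keeps the wheel from turning, on the rollers it turns freely.
- wheel3: identical flywheel, axes as wheel1; may be absent. The V-blocks on which the flywheels wait are grey and fixed, base 60 x 80 mm, with notched uprights under the boss, 10 mm thick, 18 mm either side of the disc's middle, nowhere higher than 52 mm; the upper half of the disc is free to be gripped by its flat faces from above.
- wheel4: identical flywheel, axes as wheel1; may be absent
- stand: grey roller stand fixed to the bench, base 100 (x) x 124 (y) x 8 mm; origin under its centre. Two pairs of free rubber rollers, 22 mm across, axes along y and 24 mm apart in x, tops at 58 mm, 38 mm either side of the middle along y; beyond them end plates, inner faces at 56 mm, tops at 60 mm. They carry the thin shaft ends, which centre themselves.
- cradle (a point): centre of a flywheel that lies properly on the rollers: mid-stand, 58 mm above the bench; the shaft runs along the stand's y. Let go there, a wheel swings to and fro and comes to rest within 5 s, heavy side down to within about 0.15 rad
- rack: rack fixed to the bench, dark steel base 300 (x) x 110 mm, four pockets 75 mm apart along its x; origin under the middle of the row. A pocket is two uprights 18 mm either side along y with 90 degree V notches, mouth 32 mm wide, nowhere higher than 52 mm; the boss lies in them, shaft along the rack's y. One to four white studs on its -y edge number the pockets, 1 at the -x end.
- pocket1 (a point): where the centre of a flywheel lies in pocket 1 (1 stud), 46 mm above the bench
- pocket2 (a point): where the centre of a flywheel lies in pocket 2 (2 studs), 46 mm above the bench
- pocket3 (a point): where the centre of a flywheel lies in pocket 3 (3 studs), 46 mm above the bench
- pocket4 (a point): where the centre of a flywheel lies in pocket 4 (4 studs), 46 mm above the bench
- cover: loose white plastic dust cover, at first over the stand and down on the bench: an upside-down box 128 (x) x 152 (y) x 76 mm, walls 3 mm, open below, 0.2 to 0.33 kg; a black grip block 44 (x) x 22 (y) mm stands on the middle of its top, from 76 to 108 mm up. Origin: centre of its open underside, z up; x and y follow the stand's. It clears the stand's base by 11 mm each side.
- tape: bystander: yellow tape roll lying flat, 90 mm across, 45 mm high; origin under its centre
- bottle: bystander: clear bottle with a black cap, 64 mm across, 160 mm high; origin under its centre
- jar: bystander: amber jar with a blue cap, 68 mm across, 90 mm high; origin under its centre
Not all that is in view belongs to the job. What is shaped like the wheel1 but green is not meant. Leave any green look-alike of the wheel3 alone.

How it is judged:
On the way, in this order (a step that is already met when the one before it is completed fails the run):
1. the cover is off and stands upright on the bench clear of the stand, let go (horizontal distance between cover and stand above 0.13 m and height (world z) of cover below 0.006 m and angle between cover's own z axis and vertical below 0.05 rad and contact force between cover and the fingers below 0.05 N and linear speed of cover below 0.02 m/s), for 0.2 s.
2. a flywheel lies on the rollers, let go, heavy side down within 0.25 rad and still (((distance between wheel1 and cradle below 0.01 m and angle between the y axis of wheel1 and the y axis of stand, either way round below 0.1 rad and angle between wheel1's own z axis and vertical below 0.25 rad and angular speed of wheel1 below 0.15 rad/s and contact force between wheel1 and the fingers below 0.05 N) or (distance between wheel2 and cradle below 0.01 m and angle between the y axis of wheel2 and the y axis of stand, either way round below 0.1 rad and angle between wheel2's own z axis and vertical below 0.25 rad and angular speed of wheel2 below 0.15 rad/s and contact force between wheel2 and the fingers below 0.05 N) or (distance between wheel3 and cradle below 0.01 m and angle between the y axis of wheel3 and the y axis of stand, either way round below 0.1 rad and angle between wheel3's own z axis and vertical below 0.25 rad and angular speed of wheel3 below 0.15 rad/s and contact force between wheel3 and the fingers below 0.05 N) or (distance between wheel4 and cradle below 0.01 m and angle between the y axis of wheel4 and the y axis of stand, either way round below 0.1 rad and angle between wheel4's own z axis and vertical below 0.25 rad and angular speed of wheel4 below 0.15 rad/s and contact force between wheel4 and the fingers below 0.05 N))), for 0.4 s.
3. pocket 1 is filled, heavy side down, the others still empty ((((distance between wheel1 and pocket1 below 0.008 m and angle between the y axis of wheel1 and the y axis of rack, either way round below 0.15 rad) and angle between wheel1's own z axis and vertical below 0.35 rad and angular speed of wheel1 below 0.2 rad/s and contact force between wheel1 and the fingers below 0.05 N) or ((distance between wheel2 and pocket1 below 0.008 m and angle between the y axis of wheel2 and the y axis of rack, either way round below 0.15 rad) and angle between wheel2's own z axis and vertical below 0.35 rad and angular speed of wheel2 below 0.2 rad/s and contact force between wheel2 and the fingers below 0.05 N) or ((distance between wheel3 and pocket1 below 0.008 m and angle between the y axis of wheel3 and the y axis of rack, either way round below 0.15 rad) and angle between wheel3's own z axis and vertical below 0.35 rad and angular speed of wheel3 below 0.2 rad/s and contact force between wheel3 and the fingers below 0.05 N) or ((distance between wheel4 and pocket1 below 0.008 m and angle between the y axis of wheel4 and the y axis of rack, either way round below 0.15 rad) and angle between wheel4's own z axis and vertical below 0.35 rad and angular speed of wheel4 below 0.2 rad/s and contact force between wheel4 and the fingers below 0.05 N)) and distance between each of wheel1, wheel2, wheel3, wheel4 and pocket2 above 0.03 m and distance between each of wheel1, wheel2, wheel3, wheel4 and pocket3 above 0.03 m and distance between each of wheel1, wheel2, wheel3, wheel4 and pocket4 above 0.03 m), for 0.2 s.
4. another flywheel has settled on the rollers (((distance between wheel1 and cradle below 0.01 m and angle between the y axis of wheel1 and the y axis of stand, either way round below 0.1 rad and angle between wheel1's own z axis and vertical below 0.25 rad and angular speed of wheel1 below 0.15 rad/s and contact force between wheel1 and the fingers below 0.05 N) or (distance between wheel2 and cradle below 0.01 m and angle between the y axis of wheel2 and the y axis of stand, either way round below 0.1 rad and angle between wheel2's own z axis and vertical below 0.25 rad and angular speed of wheel2 below 0.15 rad/s and contact force between wheel2 and the fingers below 0.05 N) or (distance between wheel3 and cradle below 0.01 m and angle between the y axis of wheel3 and the y axis of stand, either way round below 0.1 rad and angle between wheel3's own z axis and vertical below 0.25 rad and angular speed of wheel3 below 0.15 rad/s and contact force between wheel3 and the fingers below 0.05 N) or (distance between wheel4 and cradle below 0.01 m and angle between the y axis of wheel4 and the y axis of stand, either way round below 0.1 rad and angle between wheel4's own z axis and vertical below 0.25 rad and angular speed of wheel4 below 0.15 rad/s and contact force between wheel4 and the fingers below 0.05 N))), for 0.4 s.
5. pocket 2 is filled too, heavy side down, pockets 3 and 4 still empty ((((distance between wheel1 and pocket1 below 0.008 m and angle between the y axis of wheel1 and the y axis of rack, either way round below 0.15 rad) and angle between wheel1's own z axis and vertical below 0.35 rad and angular speed of wheel1 below 0.2 rad/s and contact force between wheel1 and the fingers below 0.05 N) or ((distance between wheel2 and pocket1 below 0.008 m and angle between the y axis of wheel2 and the y axis of rack, either way round below 0.15 rad) and angle between wheel2's own z axis and vertical below 0.35 rad and angular speed of wheel2 below 0.2 rad/s and contact force between wheel2 and the fingers below 0.05 N) or ((distance between wheel3 and pocket1 below 0.008 m and angle between the y axis of wheel3 and the y axis of rack, either way round below 0.15 rad) and angle between wheel3's own z axis and vertical below 0.35 rad and angular speed of wheel3 below 0.2 rad/s and contact force between wheel3 and the fingers below 0.05 N) or ((distance between wheel4 and pocket1 below 0.008 m and angle between the y axis of wheel4 and the y axis of rack, either way round below 0.15 rad) and angle between wheel4's own z axis and vertical below 0.35 rad and angular speed of wheel4 below 0.2 rad/s and contact force between wheel4 and the fingers below 0.05 N)) and (((distance between wheel1 and pocket2 below 0.008 m and angle between the y axis of wheel1 and the y axis of rack, either way round below 0.15 rad) and angle between wheel1's own z axis and vertical below 0.35 rad and angular speed of wheel1 below 0.2 rad/s and contact force between wheel1 and the fingers below 0.05 N) or ((distance between wheel2 and pocket2 below 0.008 m and angle between the y axis of wheel2 and the y axis of rack, either way round below 0.15 rad) and angle between wheel2's own z axis and vertical below 0.35 rad and angular speed of wheel2 below 0.2 rad/s and contact force between wheel2 and the fingers below 0.05 N) or ((distance between wheel3 and pocket2 below 0.008 m and angle between the y axis of wheel3 and the y axis of rack, either way round below 0.15 rad) and angle between wheel3's own z axis and vertical below 0.35 rad and angular speed of wheel3 below 0.2 rad/s and contact force between wheel3 and the fingers below 0.05 N) or ((distance between wheel4 and pocket2 below 0.008 m and angle between the y axis of wheel4 and the y axis of rack, either way round below 0.15 rad) and angle between wheel4's own z axis and vertical below 0.35 rad and angular speed of wheel4 below 0.2 rad/s and contact force between wheel4 and the fingers below 0.05 N)) and distance between each of wheel1, wheel2, wheel3, wheel4 and pocket3 above 0.03 m and distance between each of wheel1, wheel2, wheel3, wheel4 and pocket4 above 0.03 m), for 0.2 s.
6. a third flywheel has settled on the rollers (((distance between wheel1 and cradle below 0.01 m and angle between the y axis of wheel1 and the y axis of stand, either way round below 0.1 rad and angle between wheel1's own z axis and vertical below 0.25 rad and angular speed of wheel1 below 0.15 rad/s and contact force between wheel1 and the fingers below 0.05 N) or (distance between wheel2 and cradle below 0.01 m and angle between the y axis of wheel2 and the y axis of stand, either way round below 0.1 rad and angle between wheel2's own z axis and vertical below 0.25 rad and angular speed of wheel2 below 0.15 rad/s and contact force between wheel2 and the fingers below 0.05 N) or (distance between wheel3 and cradle below 0.01 m and angle between the y axis of wheel3 and the y axis of stand, either way round below 0.1 rad and angle between wheel3's own z axis and vertical below 0.25 rad and angular speed of wheel3 below 0.15 rad/s and contact force between wheel3 and the fingers below 0.05 N) or (distance between wheel4 and cradle below 0.01 m and angle between the y axis of wheel4 and the y axis of stand, either way round below 0.1 rad and angle between wheel4's own z axis and vertical below 0.25 rad and angular speed of wheel4 below 0.15 rad/s and contact force between wheel4 and the fingers below 0.05 N))), for 0.4 s.
7. pocket 3 is filled too, heavy side down, pocket 4 still empty ((((distance between wheel1 and pocket1 below 0.008 m and angle between the y axis of wheel1 and the y axis of rack, either way round below 0.15 rad) and angle between wheel1's own z axis and vertical below 0.35 rad and angular speed of wheel1 below 0.2 rad/s and contact force between wheel1 and the fingers below 0.05 N) or ((distance between wheel2 and pocket1 below 0.008 m and angle between the y axis of wheel2 and the y axis of rack, either way round below 0.15 rad) and angle between wheel2's own z axis and vertical below 0.35 rad and angular speed of wheel2 below 0.2 rad/s and contact force between wheel2 and the fingers below 0.05 N) or ((distance between wheel3 and pocket1 below 0.008 m and angle between the y axis of wheel3 and the y axis of rack, either way round below 0.15 rad) and angle between wheel3's own z axis and vertical below 0.35 rad and angular speed of wheel3 below 0.2 rad/s and contact force between wheel3 and the fingers below 0.05 N) or ((distance between wheel4 and pocket1 below 0.008 m and angle between the y axis of wheel4 and the y axis of rack, either way round below 0.15 rad) and angle between wheel4's own z axis and vertical below 0.35 rad and angular speed of wheel4 below 0.2 rad/s and contact force between wheel4 and the fingers below 0.05 N)) and (((distance between wheel1 and pocket2 below 0.008 m and angle between the y axis of wheel1 and the y axis of rack, either way round below 0.15 rad) and angle between wheel1's own z axis and vertical below 0.35 rad and angular speed of wheel1 below 0.2 rad/s and contact force between wheel1 and the fingers below 0.05 N) or ((distance between wheel2 and pocket2 below 0.008 m and angle between the y axis of wheel2 and the y axis of rack, either way round below 0.15 rad) and angle between wheel2's own z axis and vertical below 0.35 rad and angular speed of wheel2 below 0.2 rad/s and contact force between wheel2 and the fingers below 0.05 N) or ((distance between wheel3 and pocket2 below 0.008 m and angle between the y axis of wheel3 and the y axis of rack, either way round below 0.15 rad) and angle between wheel3's own z axis and vertical below 0.35 rad and angular speed of wheel3 below 0.2 rad/s and contact force between wheel3 and the fingers below 0.05 N) or ((distance between wheel4 and pocket2 below 0.008 m and angle between the y axis of wheel4 and the y axis of rack, either way round below 0.15 rad) and angle between wheel4's own z axis and vertical below 0.35 rad and angular speed of wheel4 below 0.2 rad/s and contact force between wheel4 and the fingers below 0.05 N)) and (((distance between wheel1 and pocket3 below 0.008 m and angle between the y axis of wheel1 and the y axis of rack, either way round below 0.15 rad) and angle between wheel1's own z axis and vertical below 0.35 rad and angular speed of wheel1 below 0.2 rad/s and contact force between wheel1 and the fingers below 0.05 N) or ((distance between wheel2 and pocket3 below 0.008 m and angle between the y axis of wheel2 and the y axis of rack, either way round below 0.15 rad) and angle between wheel2's own z axis and vertical below 0.35 rad and angular speed of wheel2 below 0.2 rad/s and contact force between wheel2 and the fingers below 0.05 N) or ((distance between wheel3 and pocket3 below 0.008 m and angle between the y axis of wheel3 and the y axis of rack, either way round below 0.15 rad) and angle between wheel3's own z axis and vertical below 0.35 rad and angular speed of wheel3 below 0.2 rad/s and contact force between wheel3 and the fingers below 0.05 N) or ((distance between wheel4 and pocket3 below 0.008 m and angle between the y axis of wheel4 and the y axis of rack, either way round below 0.15 rad) and angle between wheel4's own z axis and vertical below 0.35 rad and angular speed of wheel4 below 0.2 rad/s and contact force between wheel4 and the fingers below 0.05 N)) and distance between each of wheel1, wheel2, wheel3, wheel4 and pocket4 above 0.03 m), for 0.2 s.
At the end, for the whole second after the job is handed in: every flywheel lies in a pocket (centre within 8 mm, shaft within 0.15 rad of the rack's y), heavy side down within 0.35 rad, still, let go; pockets 1 to 3 are filled, and 4 if there are four wheels; the cover is over the stand, centred within 14 mm, down on the bench within 5 mm, level ((((distance between wheel1 and pocket1 below 0.008 m and angle between the y axis of wheel1 and the y axis of rack, either way round below 0.15 rad) and angle between wheel1's own z axis and vertical below 0.35 rad and angular speed of wheel1 below 0.2 rad/s and contact force between wheel1 and the fingers below 0.05 N) or ((distance between wheel1 and pocket2 below 0.008 m and angle between the y axis of wheel1 and the y axis of rack, either way round below 0.15 rad) and angle between wheel1's own z axis and vertical below 0.35 rad and angular speed of wheel1 below 0.2 rad/s and contact force between wheel1 and the fingers below 0.05 N) or ((distance between wheel1 and pocket3 below 0.008 m and angle between the y axis of wheel1 and the y axis of rack, either way round below 0.15 rad) and angle between wheel1's own z axis and vertical below 0.35 rad and angular speed of wheel1 below 0.2 rad/s and contact force between wheel1 and the fingers below 0.05 N) or ((distance between wheel1 and pocket4 below 0.008 m and angle between the y axis of wheel1 and the y axis of rack, either way round below 0.15 rad) and angle between wheel1's own z axis and vertical below 0.35 rad and angular speed of wheel1 below 0.2 rad/s and contact force between wheel1 and the fingers below 0.05 N)) and (((distance between wheel2 and pocket1 below 0.008 m and angle between the y axis of wheel2 and the y axis of rack, either way round below 0.15 rad) and angle between wheel2's own z axis and vertical below 0.35 rad and angular speed of wheel2 below 0.2 rad/s and contact force between wheel2 and the fingers below 0.05 N) or ((distance between wheel2 and pocket2 below 0.008 m and angle between the y axis of wheel2 and the y axis of rack, either way round below 0.15 rad) and angle between wheel2's own z axis and vertical below 0.35 rad and angular speed of wheel2 below 0.2 rad/s and contact force between wheel2 and the fingers below 0.05 N) or ((distance between wheel2 and pocket3 below 0.008 m and angle between the y axis of wheel2 and the y axis of rack, either way round below 0.15 rad) and angle between wheel2's own z axis and vertical below 0.35 rad and angular speed of wheel2 below 0.2 rad/s and contact force between wheel2 and the fingers below 0.05 N) or ((distance between wheel2 and pocket4 below 0.008 m and angle between the y axis of wheel2 and the y axis of rack, either way round below 0.15 rad) and angle between wheel2's own z axis and vertical below 0.35 rad and angular speed of wheel2 below 0.2 rad/s and contact force between wheel2 and the fingers below 0.05 N)) and (((distance between wheel3 and pocket1 below 0.008 m and angle between the y axis of wheel3 and the y axis of rack, either way round below 0.15 rad) and angle between wheel3's own z axis and vertical below 0.35 rad and angular speed of wheel3 below 0.2 rad/s and contact force between wheel3 and the fingers below 0.05 N) or ((distance between wheel3 and pocket2 below 0.008 m and angle between the y axis of wheel3 and the y axis of rack, either way round below 0.15 rad) and angle between wheel3's own z axis and vertical below 0.35 rad and angular speed of wheel3 below 0.2 rad/s and contact force between wheel3 and the fingers below 0.05 N) or ((distance between wheel3 and pocket3 below 0.008 m and angle between the y axis of wheel3 and the y axis of rack, either way round below 0.15 rad) and angle between wheel3's own z axis and vertical below 0.35 rad and angular speed of wheel3 below 0.2 rad/s and contact force between wheel3 and the fingers below 0.05 N) or ((distance between wheel3 and pocket4 below 0.008 m and angle between the y axis of wheel3 and the y axis of rack, either way round below 0.15 rad) and angle between wheel3's own z axis and vertical below 0.35 rad and angular speed of wheel3 below 0.2 rad/s and contact force between wheel3 and the fingers below 0.05 N)) and (((distance between wheel4 and pocket1 below 0.008 m and angle between the y axis of wheel4 and the y axis of rack, either way round below 0.15 rad) and angle between wheel4's own z axis and vertical below 0.35 rad and angular speed of wheel4 below 0.2 rad/s and contact force between wheel4 and the fingers below 0.05 N) or ((distance between wheel4 and pocket2 below 0.008 m and angle between the y axis of wheel4 and the y axis of rack, either way round below 0.15 rad) and angle between wheel4's own z axis and vertical below 0.35 rad and angular speed of wheel4 below 0.2 rad/s and contact force between wheel4 and the fingers below 0.05 N) or ((distance between wheel4 and pocket3 below 0.008 m and angle between the y axis of wheel4 and the y axis of rack, either way round below 0.15 rad) and angle between wheel4's own z axis and vertical below 0.35 rad and angular speed of wheel4 below 0.2 rad/s and contact force between wheel4 and the fingers below 0.05 N) or ((distance between wheel4 and pocket4 below 0.008 m and angle between the y axis of wheel4 and the y axis of rack, either way round below 0.15 rad) and angle between wheel4's own z axis and vertical below 0.35 rad and angular speed of wheel4 below 0.2 rad/s and contact force between wheel4 and the fingers below 0.05 N)) and (((distance between wheel1 and pocket1 below 0.008 m and angle between the y axis of wheel1 and the y axis of rack, either way round below 0.15 rad) and angle between wheel1's own z axis and vertical below 0.35 rad and angular speed of wheel1 below 0.2 rad/s and contact force between wheel1 and the fingers below 0.05 N) or ((distance between wheel2 and pocket1 below 0.008 m and angle between the y axis of wheel2 and the y axis of rack, either way round below 0.15 rad) and angle between wheel2's own z axis and vertical below 0.35 rad and angular speed of wheel2 below 0.2 rad/s and contact force between wheel2 and the fingers below 0.05 N) or ((distance between wheel3 and pocket1 below 0.008 m and angle between the y axis of wheel3 and the y axis of rack, either way round below 0.15 rad) and angle between wheel3's own z axis and vertical below 0.35 rad and angular speed of wheel3 below 0.2 rad/s and contact force between wheel3 and the fingers below 0.05 N) or ((distance between wheel4 and pocket1 below 0.008 m and angle between the y axis of wheel4 and the y axis of rack, either way round below 0.15 rad) and angle between wheel4's own z axis and vertical below 0.35 rad and angular speed of wheel4 below 0.2 rad/s and contact force between wheel4 and the fingers below 0.05 N)) and (((distance between wheel1 and pocket2 below 0.008 m and angle between the y axis of wheel1 and the y axis of rack, either way round below 0.15 rad) and angle between wheel1's own z axis and vertical below 0.35 rad and angular speed of wheel1 below 0.2 rad/s and contact force between wheel1 and the fingers below 0.05 N) or ((distance between wheel2 and pocket2 below 0.008 m and angle between the y axis of wheel2 and the y axis of rack, either way round below 0.15 rad) and angle between wheel2's own z axis and vertical below 0.35 rad and angular speed of wheel2 below 0.2 rad/s and contact force between wheel2 and the fingers below 0.05 N) or ((distance between wheel3 and pocket2 below 0.008 m and angle between the y axis of wheel3 and the y axis of rack, either way round below 0.15 rad) and angle between wheel3's own z axis and vertical below 0.35 rad and angular speed of wheel3 below 0.2 rad/s and contact force between wheel3 and the fingers below 0.05 N) or ((distance between wheel4 and pocket2 below 0.008 m and angle between the y axis of wheel4 and the y axis of rack, either way round below 0.15 rad) and angle between wheel4's own z axis and vertical below 0.35 rad and angular speed of wheel4 below 0.2 rad/s and contact force between wheel4 and the fingers below 0.05 N)) and (((distance between wheel1 and pocket3 below 0.008 m and angle between the y axis of wheel1 and the y axis of rack, either way round below 0.15 rad) and angle between wheel1's own z axis and vertical below 0.35 rad and angular speed of wheel1 below 0.2 rad/s and contact force between wheel1 and the fingers below 0.05 N) or ((distance between wheel2 and pocket3 below 0.008 m and angle between the y axis of wheel2 and the y axis of rack, either way round below 0.15 rad) and angle between wheel2's own z axis and vertical below 0.35 rad and angular speed of wheel2 below 0.2 rad/s and contact force between wheel2 and the fingers below 0.05 N) or ((distance between wheel3 and pocket3 below 0.008 m and angle between the y axis of wheel3 and the y axis of rack, either way round below 0.15 rad) and angle between wheel3's own z axis and vertical below 0.35 rad and angular speed of wheel3 below 0.2 rad/s and contact force between wheel3 and the fingers below 0.05 N) or ((distance between wheel4 and pocket3 below 0.008 m and angle between the y axis of wheel4 and the y axis of rack, either way round below 0.15 rad) and angle between wheel4's own z axis and vertical below 0.35 rad and angular speed of wheel4 below 0.2 rad/s and contact force between wheel4 and the fingers below 0.05 N)) and horizontal distance between cover and stand below 0.014 m and height (world z) of cover below 0.005 m and angle between cover's own z axis and vertical below 0.04 rad and linear speed of cover below 0.02 m/s); the robot touches nothing.
It fails at once if a bystander is moved by more than 25 mm (distance of any of tape, bottle, jar from where it was at the start of the episode above 0.025 m).
Of wheel1, wheel2, wheel3, wheel4 only 3 to 4 are there at a start; the rules pass over those that are not, and their reading is None.
At some moment in a run one of cover may be knocked a few centimetres aside while the robot is not near it.
It also fails if it takes over 210 s, if anything falls off the work surface, if the arm or the gripper's body presses on something with over 40 N, if the wrist force passes 120 N, or if a joint passes its speed limit or range.

### The arm

A 6-joint arm with a two-finger parallel gripper is mounted at the origin on the work surface. World frame = base frame: x ahead of the robot, y to its left, z up, the work surface at z = 0. Lengths are in m, angles in rad, forces in N, time in s.
With the tool pointing down it reaches from about 0.35 to 0.775 m from the base axis. Payload 7.3 kg.
Tool frame: the origin (TCP) lies at the very end of the fingers, on their centre line; the grasp point (between the pads) lies 19 mm behind it; z points along the fingers, y is the line along which they close (so a half turn about z gives the same grasp; the last joint's range is limited). The gripper opens to 92 mm and grips with 3 to 60 N. Pads are 19 mm wide; open, the fingers measure 130 mm over their backs; the gripper's body (75 mm by 190 mm) begins 47 mm behind the grasp point.
Start: joints at [-1.342, 0.342, 1.524, -0, 1.275, -0.146], TCP at [0.192, -0.489, 0.227] pointing down, gripper open.
Joint ranges: [-2.53, 2.53], [-0.77, 2.02], [0.04, 2.7], [-1, 4.14], [0.28, 2.66], [-3.11, 3.11]. Speed limits (rad/s): [2.57, 2.57, 3.14, 3.14, 3.14, 3.14].

### API

Orientations are given as [roll, pitch, yaw] about the fixed x, y, z axes, in that order (R = Rz(yaw) Ry(pitch) Rx(roll)).
In Python, from cell import robot gives the robot as it stands.
- The arm moves only by the tool apply_moves, never from a script. Its argument "rows" is a list of rows, each an object with "xyz": the shift along the tool's x, y, z in mm, a list of three; "turn": the turn about the tool's z in rad. A call has 1 to 10 rows; each row shifts and turns the commanded pose from where the row before left it, along the tool's axes as they then stand; what a row does not reach is not made up. A row lasts 1/8 s, in which the tool goes at most 62.5 mm and 10.7 degrees, less where a joint would pass 70% of its speed; a pose out of reach is approached as far as the arm can. A call with a gripper value outside its range is refused whole. "gripper" is the opening, from 0 (shut) to 1 (fully open), set as the call begins (left out, the last holds). The fingers move at their own pace and stop on an object; "newtons" is the grip in N (left out, the last holds). Time passes only in rows, so rows that do not move let the fingers close. It gives the time, the measured TCP pose, the force and the opening at its end, in the units of the state.
- robot.observe(): the state, without advancing time (a new reading comes with each control period).
- robot.read_camera(name): name is "scene" or "side" or "wrist"; returns a dict with "frame" (420x560x3 uint8, blue, green, red), "mtx" (3x3 intrinsics, pixels), "R" (3x3) and "t" (3): a world point X has camera coordinates R X + t; the wrist camera has in their place "T_tool_cam" (4x4, takes a point from camera to tool coordinates, whose origin is the TCP and whose axes are the flange's). Camera axes: x right, y down, z forward; pixel columns grow to the right and rows downward; lengths in m; the calibration is good to about 2 mm. A picture is of the moment at which its call begins: read the wrist's pose just before it. There is no depth.
- robot.hand_in(): hands the job in, once; it reports no verdict.
The state is a dict: "time": time; "qpos": joint angles; "qvel": joint speeds; "joint_efforts": joint torques, N m; "tool_pos": TCP position; "tool_rot": TCP orientation; "contact_force": force on the tool from outside, world axes, zero at the start; "torque": the same for the moment, N m; "opening": finger opening in m.
Only numpy, scipy, OpenCV 4.12 (cv2) and the standard library are available. Lean on these libraries where they do the work, as an engineer would, in place of code of your own. Each camera call takes 0.05 s, during which the arm holds its last target. There are 200 camera calls.

## Working session

There is one attempt and no reset: what is moved stays moved. The work goes in short steps, Python scripts to look and compute and a tool call to move; the robot and the scene stay as the last step left them, time stands still between calls to the robot, and variables do not carry over. Pictures are saved under pics/ and viewed, on a budget of 14 in all, crops included, one or two more only if the job needs it, and the job is handed in when it is done.

Besides the shell and the picture viewer there is one more tool, called after "Request:" as a command line: name --argument value ..., lists and objects as JSON in quotes. apply_moves: Moves the arm, as the interface text tells. Its arguments: {"type":"object","properties":{"rows":{"type":"array"},"gripper":{"type":"number"},"newtons":{"type":"number"}},"required":["rows"]}

```bash
ls; mkdir -p pics
cat > h.py <<'E'
import numpy as np, cv2
from cell import robot
from scipy.spatial.transform import Rotation as Ro
def cam(n):
    o=robot.observe(); c=robot.read_camera(n)
    K=np.array(c["mtx"])
    if n=="wrist":
        T=np.array(c["T_tool_cam"]); R=Ro.from_euler('xyz',o["tool_rot"]).as_matrix()
        Rw=R@T[:3,:3]; p=R@T[:3,3]+np.array(o["tool_pos"])
    else:
        Rw=np.array(c["R"]).T; p=-Rw@np.array(c["t"])
    return c["frame"],K,Rw,p
def ray(v,u):
    f,K,Rw,p=v; d=Rw@np.linalg.inv(K)@np.array([u[0],u[1],1.]); return p,d/np.linalg.norm(d)
def onz(v,u,z):
    p,d=ray(v,u); return p+d*(z-p[2])/d[2]
def tri(v1,u1,v2,u2):
    p,d=ray(v1,u1);q,e=ray(v2,u2)
    s=np.linalg.lstsq(np.c_[d,-e],q-p,rcond=None)[0]
    a,b=p+s[0]*d,q+s[1]*e; return (a+b)/2,np.linalg.norm(a-b)
def proj(v,X):
    f,K,Rw,p=v; c=K@(Rw.T@(np.array(X)-p)); return c[:2]/c[2]
E
python3 - <<'E'
from h import *
import pickle
d={}
for n in("scene","side","wrist"):
    v=cam(n); d[n]=v
    print(n,v[1].round(1).tolist(),v[2].round(3).tolist(),v[3].round(3))
pickle.dump(d,open('v0.pkl','wb'))
cv2.imwrite('pics/scene.png',cv2.resize(d["scene"][0],(800,600)))
cv2.imwrite('pics/side.png',cv2.resize(d["side"][0],(800,600)))
print(robot.observe())
E
```

```text
pics
scene [[533.6, 0.0, 288.1], [0.0, 533.6, 202.0], [0.0, 0.0, 1.0]] [[-0.785, 0.505, -0.359], [0.619, 0.632, -0.466], [-0.008, -0.588, -0.809]] [0.945 0.488 1.068]
side [[448.3, 0.0, 281.2], [0.0, 448.3, 210.4], [0.0, 0.0, 1.0]] [[-0.952, -0.242, 0.187], [-0.306, 0.737, -0.602], [0.008, -0.631, -0.776]] [0.316 0.561 0.895]
wrist [[333.7, 0.0, 278.7], [0.0, 333.7, 205.2], [0.0, 0.0, 1.0]] [[0.366, -0.899, -0.239], [-0.931, -0.354, -0.093], [-0.001, 0.256, -0.967]] [ 0.257 -0.464  0.385]
{'time': 0.15, 'qpos': array([-1.34199823e+00,  3.42565302e-01,  1.52477437e+00,  2.12451739e-05,
        1.27540765e+00, -1.46011907e-01]), 'qvel': array([ 2.48973984e-03, -1.70173199e-03, -3.16122122e-03,  1.44013294e-03,
        1.39294323e-05, -2.95793133e-04]), 'joint_efforts': array([ 1.04330706e-03, -4.31469870e+01, -2.44355375e+01,  7.17680482e-02,
        5.37279085e-02, -6.33261379e-05]), 'tool_pos': array([ 0.19215331, -0.48825311,  0.22621136]), 'tool_rot': array([-3.14045323e+00, -1.88098926e-04,  3.74803698e-01]), 'contact_force': array([-0.32203564, -0.19283936,  0.22852653]), 'torque': array([-0.01782719,  0.00540354, -0.01113518]), 'opening': 0.09195242432523369}
```

View pics/scene.png

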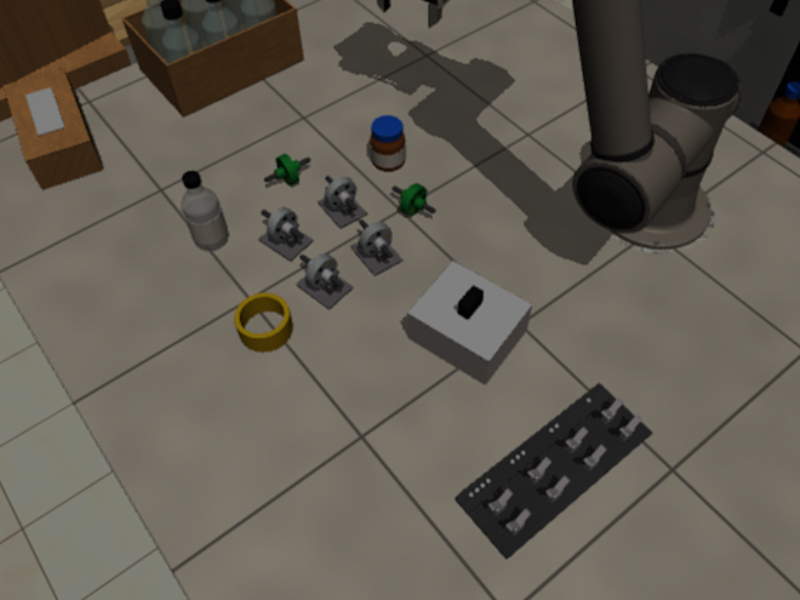

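View pics/side.png

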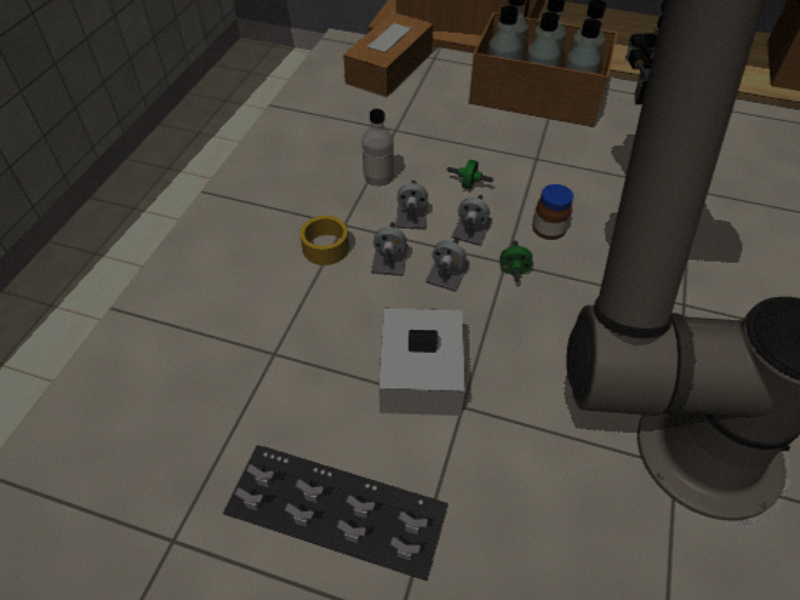

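The scene shows four steel wheels on V-blocks, centred in the 800x600 picture at (340,193), (283,225), (376,240) and (322,272). Two green look-alikes sit at (288,168) and (413,199). The cover is at (470,315) and the rack at (555,470), with stud 1 at its right/robot end.

Run:
```python
from h import *
import pickle
d=pickle.load(open('v0.pkl','rb')); s,e=d["scene"],d["side"]
P={'w_a':((340,193),(473,217)),'w_b':((283,225),(412,203)),'w_c':((376,240),(449,261)),'w_d':((322,272),(390,246)),
'block':((471,300),(423,339)),'rack1-y':((601,384),(447,515)),'rack1+y':((652,432),(428,576)),'rack4+y':((507,557),(225,513)),'rack4-y':((457,498),(259,447)),
'cov1':((455,264),(463,311)),'cov2':((530,311),(463,388)),'cov3':((487,358),(381,388)),'cov4':((408,312),(384,311)),'tape':((264,310),(325,228)),'bot':((192,180),(377,117)),'jar':((388,126),(557,195)),'green1':((288,168),(470,173)),'green2':((413,199),(516,260))}
for k,(a,b) in P.items():
    X,g=tri(s,np.array(a)*.7,e,np.array(b)*.7); print(k,X.round(3),round(g*1000,1),'r',np.hypot(*X[:2]).round(3))
```

```text
w_a [ 0.456 -0.357  0.033] 8.2 r 0.579
w_b [ 0.581 -0.356  0.034] 7.6 r 0.681
w_c [ 0.471 -0.227  0.033] 4.6 r 0.523
w_d [ 0.585 -0.228  0.034] 3.5 r 0.628
block [0.455 0.003 0.096] 0.8 r 0.455
rack1-y [ 0.351  0.211 -0.006] 10.5 r 0.41
rack1+y [0.354 0.311 0.005] 5.9 r 0.472
rack4+y [0.652 0.314 0.001] 1.3 r 0.723
rack4-y [ 0.651  0.207 -0.001] 1.8 r 0.683
cov1 [ 0.414 -0.084  0.072] 7.4 r 0.422
cov2 [0.378 0.058 0.068] 12.1 r 0.383
cov3 [0.494 0.088 0.069] 2.7 r 0.501
cov4 [ 0.536 -0.052  0.071] 3.7 r 0.539
tape [ 0.708 -0.211  0.055] 2.0 r 0.739
bot [ 0.685 -0.446  0.148] 0.5 r 0.817
jar [ 0.312 -0.399  0.09 ] 0.5 r 0.506
green1 [ 0.494 -0.476  0.034] 0.2 r 0.686
green2 [ 0.355 -0.269  0.028] 0.3 r 0.446
```

```bash
cat > go.py <<'E'
import sys
from h import *
def go(x,y,z,yaw):
    o=robot.observe(); p=np.array(o["tool_pos"]); r=o["tool_rot"]
    d=np.array([x,y,z])-p; t=-(yaw-r[2]); t=(t+np.pi)%(2*np.pi)-np.pi
    for k in (0,1):
        a=yaw if k==0 else r[2]
        c,s=np.cos(a),np.sin(a)
        print('after' if k==0 else 'before','turn %.3f'%t,'shift',np.round([1000*(c*d[0]+s*d[1]),1000*(s*d[0]-c*d[1]),-1000*d[2]],1))
if __name__=="__main__": go(*map(float,sys.argv[1:]))
E
python3 go.py .52 -.29 .32 .26
```

```text
after turn 0.115 shift [ 367.8 -107.3  -93.8]
before turn 0.115 shift [377.7 -64.5 -93.8]
```

Request:
apply_moves --rows '[{"xyz":[0,0,-46],"turn":0.115},{"xyz":[20,-6,-48]},{"xyz":[55,-16,0]},{"xyz":[55,-16,0]},{"xyz":[55,-16,0]},{"xyz":[55,-16,0]},{"xyz":[55,-16,0]},{"xyz":[50,-15,0]},{"xyz":[23,-6,0]},{"xyz":[0,0,0]}]'

```text
invalid input at $.rows[1]: expected keys xyz, turn
```

```bash
python3 - <<'E'
from h import *
import pickle
o=robot.observe(); print(o["time"],o["tool_pos"],o["tool_rot"],o["qpos"])
v=cam("wrist"); pickle.dump(v,open('w1.pkl','wb'))
cv2.imwrite('pics/w1.png',cv2.resize(v[0],(800,600),interpolation=cv2.INTER_CUBIC))
E
python3 go.py .455 -.03 .32 .26
```

```text
0.15 [ 0.19215331 -0.48825311  0.22621136] [-3.14045323e+00 -1.88098926e-04  3.74803698e-01] [-1.34199823e+00  3.42565302e-01  1.52477437e+00  2.12451739e-05
  1.27540765e+00 -1.46011907e-01]
after turn 0.115 shift [ 371.8 -375.4  -93.7]
before turn 0.115 shift [ 412.4 -330.3  -93.7]
```

View pics/w1.png

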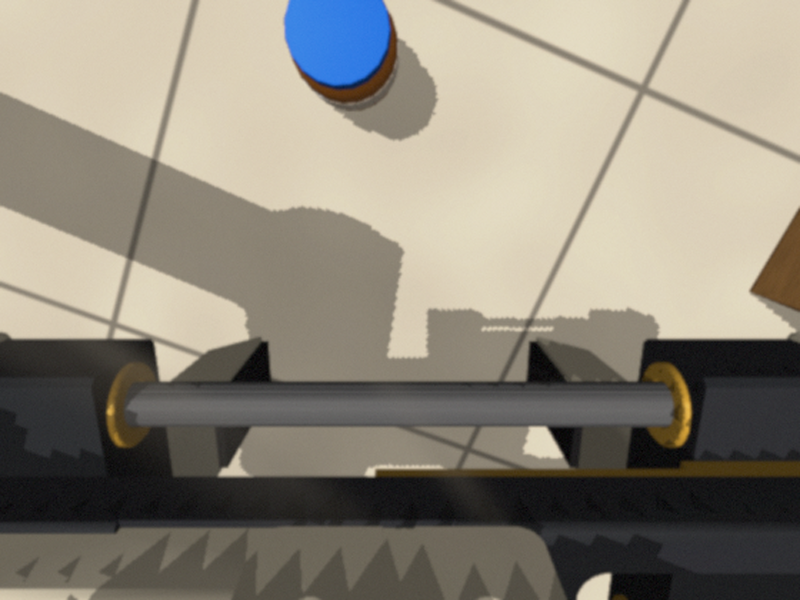

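The move was refused because every row needs "turn". The wrist picture shows the jar at (340,40), and the gripper hides the lower half of the view, so the camera sees the +tool-x side. I'll hold back on -x when looking.

Request:
apply_moves --rows '[{"xyz":[0,0,-46],"turn":0.115},{"xyz":[20,-6,-48],"turn":0},{"xyz":[40,-20,0],"turn":0},{"xyz":[40,-20,0],"turn":0},{"xyz":[40,-20,0],"turn":0},{"xyz":[40,-20,0],"turn":0},{"xyz":[40,-20,0],"turn":0},{"xyz":[30,-15,0],"turn":0},{"xyz":[0,0,0],"turn":0}]'

```text
time: 1.32
tool_pos: [0.4039, -0.3059, 0.3205]
tool_rot: [-3.141, -0.0, 0.263]
contact_force: [-0.5, -0.3, -0.4]
opening: 0.0917
```

```bash
python3 - <<'E'
from h import *
import pickle
o=robot.observe(); print(o["time"],o["tool_pos"],o["tool_rot"],o["qpos"])
v=cam("wrist"); pickle.dump(v,open('w1.pkl','wb'))
cv2.imwrite('pics/w2.png',cv2.resize(v[0],(800,600),interpolation=cv2.INTER_CUBIC))
E
python3 go.py .37 -.03 .32 .26
```

```text
1.325 [ 0.40392972 -0.30590197  0.32052422] [-3.14114962e+00 -1.78694237e-05  2.63280405e-01] [-7.99672583e-01  2.51380092e-01  1.39380936e+00  2.31692679e-04
  1.49678163e+00  5.07826158e-01]
after turn 0.002 shift [  39.3 -276.     0.5]
before turn 0.002 shift [  39.8 -276.     0.5]
```

View pics/w2.png

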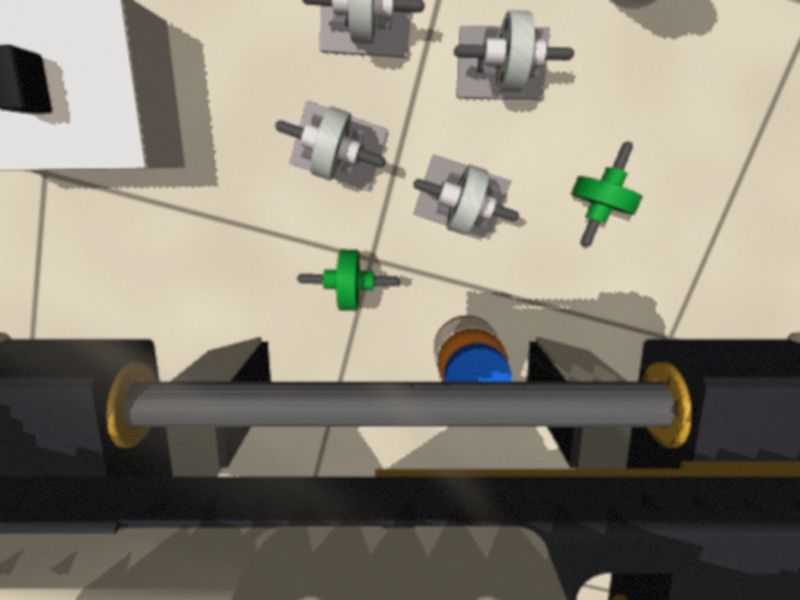

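The wrist view shows the four grey wheels, with shaft ends at (279,126)-(383,161), (417,185)-(517,216), (306,2)-(421,5) and (457,50)-(572,53). The green look-alikes at (348,280) and (607,195) lie on the bare bench and are not meant. The cover is at top left.

Request:
apply_moves --rows '[{"xyz":[5,-40,0],"turn":0},{"xyz":[5,-50,0],"turn":0},{"xyz":[5,-50,0],"turn":0},{"xyz":[5,-50,0],"turn":0},{"xyz":[0,-50,0],"turn":0},{"xyz":[0,-36,0],"turn":0},{"xyz":[0,0,0],"turn":0},{"xyz":[0,0,0],"turn":0}]'

```text
time: 2.38
tool_pos: [0.3513, -0.0365, 0.3208]
tool_rot: [3.141, -0.0, 0.259]
contact_force: [-0.8, -0.6, -0.6]
opening: 0.0918
```

Run:
```python
from h import *
import pickle
v=pickle.load(open('w1.pkl','rb'))
for n,a,b in (('c',(279,126),(383,161)),('a',(417,185),(517,216)),('d',(306,2),(421,5)),('b',(457,50),(572,53))):
    A=onz(v,np.array(a)*.7,.046);B=onz(v,np.array(b)*.7,.046); d=A-B
    print(n,((A+B)/2).round(4),'len',np.linalg.norm(d).round(4),'yaw',np.arctan2(-d[0],d[1]).round(3))
o=robot.observe(); print(o["time"],o["tool_pos"],o["tool_rot"])
v=cam("wrist"); pickle.dump(v,open('w2.pkl','wb'))
f=v[0]; hsv=cv2.cvtColor(f,cv2.COLOR_BGR2HSV); 
cv2.imwrite('pics/w3.png',cv2.resize(f,(800,600),interpolation=cv2.INTER_CUBIC))
```

```text
c [ 0.4745 -0.2279  0.046 ] len 0.0937 yaw -0.051
a [ 0.4587 -0.3561  0.046 ] len 0.0944 yaw -0.03
d [ 0.5868 -0.2285  0.046 ] len 0.093 yaw 0.24
b [ 0.5849 -0.3578  0.046 ] len 0.0954 yaw 0.239
2.375 [ 0.35128324 -0.03652444  0.32080801] [ 3.14065714e+00 -1.72734023e-04  2.59013880e-01]
```

View pics/w3.png

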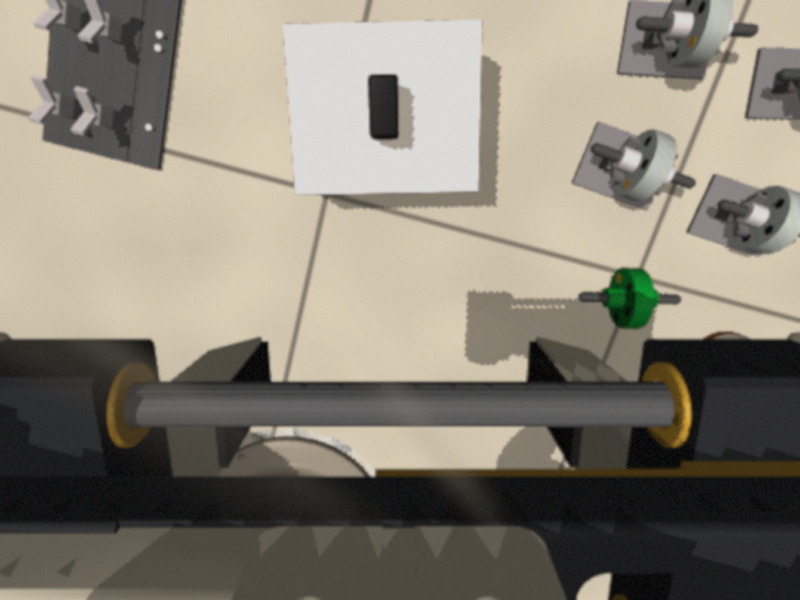

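The cover's top face fills (285,25)-(482,20)-(479,189)-(296,192), with the grip block around (384,106). The pocket-1 stud is at (149,127).

```bash
python3 - <<'E'
from h import *
import pickle
v=pickle.load(open('w2.pkl','rb')); d=pickle.load(open('v0.pkl','rb'))
f=v[0]; g=f.min(2).astype(int)
m=((g>195)).astype(np.uint8); m[240:]=0
cs,_=cv2.findContours(m,0,2)
c=max(cs,key=cv2.contourArea); ap=cv2.approxPolyDP(cv2.convexHull(c),6,True)[:,0]
print(cv2.contourArea(c),ap.tolist())
P=np.array([onz(v,u,.076)[:2] for u in cv2.convexHull(c)[:,0]],np.float32)
print('cover rect',cv2.minAreaRect(P))
# block: dark inside
b=((f.max(2)<60)).astype(np.uint8); b[:40]=0;b[110:]=0;b[:,:240]=0;b[:,300:]=0
cs,_=cv2.findContours(b,0,2);c=max(cs,key=cv2.contourArea)
P=np.array([onz(v,u,.108)[:2] for u in c[:,0]],np.float32); print('block rect',cv2.minAreaRect(P))
uw=np.array(cv2.minAreaRect(c)[0]); print(uw)
for n,px in (('scene',(471,300)),('side',(423,339))):
    print(n,tri(v,uw,d[n],np.array(px)*.7))
E
python3 go.py .455 .003 .14 .26
```

```text
15583.5 [[336, 14], [333, 132], [207, 134], [198, 17]]
cover rect ((0.45746558904647827, 0.002245500683784485), (0.126418337225914, 0.15108750760555267), 15.994083404541016)
block rect ((0.4563300311565399, 0.0015964750200510025), (0.04203717038035393, 0.018754813820123672), 14.759195327758789)
[268.   74.5]
scene (array([0.45674427, 0.00335078, 0.09750467]), np.float64(0.0028943970092141264))
side (array([0.45657069, 0.00227366, 0.09537324]), np.float64(0.002745689942710726))
after turn -0.002 shift [110.3 -11.7 180.7]
before turn -0.002 shift [110.3 -11.9 180.7]
```

```bash
python3 go.py .457 .002 .082 .268
```

```text
after turn -0.010 shift [112.1  -9.3 238.7]
before turn -0.010 shift [112.  -10.4 238.7]
```

Request:
apply_moves --rows '[{"xyz":[37,-4,20],"turn":-0.01},{"xyz":[50,-5,50],"turn":0},{"xyz":[25,-1,60],"turn":0},{"xyz":[0,0,50],"turn":0},{"xyz":[0,0,38],"turn":0},{"xyz":[0,0,20],"turn":0},{"xyz":[0,0,0],"turn":0},{"xyz":[0,0,0],"turn":0}]'

```text
time: 3.42
tool_pos: [0.4509, 0.0003, 0.0915]
tool_rot: [3.141, -0.001, 0.269]
contact_force: [0.7, -0.4, -0.0]
opening: 0.0919
```

Request:
apply_moves --rows '[{"xyz":[0,0,0],"turn":0},{"xyz":[0,0,0],"turn":0},{"xyz":[0,0,0],"turn":0},{"xyz":[0,0,0],"turn":0}]' --gripper 0 --newtons 40

```text
time: 3.92
tool_pos: [0.4502, 0.0012, 0.0911]
tool_rot: [3.141, -0.0, 0.27]
contact_force: [-0.1, 0.1, -0.2]
opening: 0.0563
```

Request:
apply_moves --rows '[{"xyz":[6,0,4],"turn":0},{"xyz":[0,0,4],"turn":0},{"xyz":[0,0,0],"turn":0},{"xyz":[0,0,0],"turn":0},{"xyz":[0,0,0],"turn":0},{"xyz":[0,0,0],"turn":0}]'

```text
time: 4.68
tool_pos: [0.4557, 0.0028, 0.0828]
tool_rot: [-3.142, 0.0, 0.27]
contact_force: [0.2, 0.5, -2.5]
opening: 0.0215
```

```bash
python3 go.py .665 .0 .2 .268
```

```text
after turn 0.002 shift [ 201.1   58.1 -117.2]
before turn 0.002 shift [ 201.    58.5 -117.2]
```

Request:
apply_moves --rows '[{"xyz":[0,0,-10],"turn":0},{"xyz":[0,0,-30],"turn":0},{"xyz":[0,0,-35],"turn":0},{"xyz":[5,2,-25],"turn":0},{"xyz":[35,10,0],"turn":0},{"xyz":[45,13,0],"turn":0},{"xyz":[45,13,0],"turn":0},{"xyz":[45,13,0],"turn":0},{"xyz":[26,7,0],"turn":0},{"xyz":[0,0,0],"turn":0}]'

```text
time: 5.92
tool_pos: [0.6661, 0.0004, 0.1824]
tool_rot: [-3.142, 0.0, 0.27]
contact_force: [-0.5, -0.1, -3.7]
opening: 0.0214
```

Request:
apply_moves --rows '[{"xyz":[0,0,30],"turn":0},{"xyz":[0,0,30],"turn":0},{"xyz":[0,0,20],"turn":0},{"xyz":[0,0,10],"turn":0},{"xyz":[0,0,0],"turn":0},{"xyz":[0,0,0],"turn":0}]'

```text
time: 6.68
tool_pos: [0.6656, 0.0004, 0.0943]
tool_rot: [3.141, -0.002, 0.27]
contact_force: [0.2, -0.3, -1.9]
opening: 0.0216
```

Request:
apply_moves --rows '[{"xyz":[0,0,5],"turn":0},{"xyz":[0,0,4],"turn":0},{"xyz":[0,0,0],"turn":0},{"xyz":[0,0,0],"turn":0}]'

```text
time: 7.18
tool_pos: [0.6651, 0.0004, 0.0839]
tool_rot: [3.142, 0.0, 0.27]
contact_force: [-0.7, -0.9, -2.8]
opening: 0.0215
```

Request:
apply_moves --rows '[{"xyz":[0,0,1.5],"turn":0},{"xyz":[0,0,0],"turn":0},{"xyz":[0,0,0],"turn":0}]'

```text
time: 7.55
tool_pos: [0.6653, 0.0004, 0.0827]
tool_rot: [3.141, -0.001, 0.27]
contact_force: [0.3, 0.0, -2.2]
opening: 0.0213
```

Request:
apply_moves --rows '[{"xyz":[0,0,0],"turn":0},{"xyz":[0,0,0],"turn":0},{"xyz":[0,0,0],"turn":0},{"xyz":[0,0,0],"turn":0},{"xyz":[0,0,-30],"turn":0},{"xyz":[0,0,-60],"turn":0},{"xyz":[0,0,-60],"turn":0},{"xyz":[0,0,-30],"turn":0},{"xyz":[-30,0,0],"turn":0},{"xyz":[-50,0,0],"turn":0}]' --gripper 0.6

```text
time: 8.8
tool_pos: [0.5878, -0.0209, 0.2622]
tool_rot: [3.141, -0.001, 0.271]
contact_force: [-0.2, -0.1, 1.2]
opening: 0.0549
```

```bash
python3 go.py .35 -.02 .27 .27
```

```text
after turn 0.001 shift [-228.9  -64.3   -7.8]
before turn 0.001 shift [-228.9  -64.4   -7.8]
```

Request:
apply_moves --rows '[{"xyz":[-30,-30,-30],"turn":0},{"xyz":[-36,-36,-36],"turn":0},{"xyz":[-36,-36,-32],"turn":0},{"xyz":[-36,-36,0],"turn":0},{"xyz":[-30,-28,0],"turn":0},{"xyz":[-10,-8,0],"turn":0},{"xyz":[0,0,0],"turn":0},{"xyz":[0,0,0],"turn":0}]'

```text
time: 9.8
tool_pos: [0.3711, 0.0989, 0.3602]
tool_rot: [3.141, 0.0, 0.269]
contact_force: [0.5, 0.2, 0.2]
opening: 0.055
```

Run:
```python
from h import *
import pickle
o=robot.observe(); print(o["time"],o["tool_pos"],o["tool_rot"])
v=cam("wrist"); s=cam("scene"); e=cam("side"); pickle.dump((v,s,e),open('w3.pkl','wb'))
cv2.imwrite('pics/w4.png',cv2.resize(v[0][:260],(800,371),interpolation=cv2.INTER_CUBIC))
```

```text
9.8 [0.37112009 0.09892133 0.36024064] [3.14124766e+00 8.96225140e-05 2.69106473e-01]
```

View pics/w4.png

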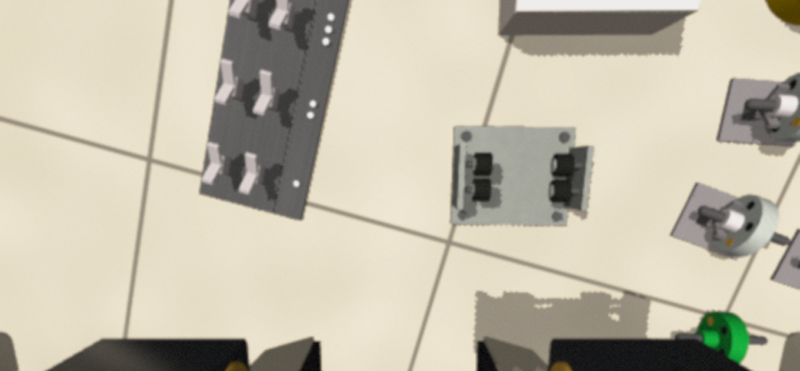

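The wrist view shows the bare stand with rollers at (482,164), (481,190), (563,164) and (559,190). Rack pocket 1, with stud 1 at (296,184), is at its lower end, and the cover stands clear at the top.

Run:
```python
from h import *
import pickle
v,s,e=pickle.load(open('w3.pkl','rb'))
sc=.7
R=[(482,164),(481,190),(563,164),(559,190)]
P=np.array([onz(v,np.array(u)*sc,.058)for u in R]); print('rollers',P.round(4).tolist(),'mean',P.mean(0).round(4))
B=[(454,127),(575,127),(567,223),(452,223)]
P=np.array([onz(v,np.array(u)*sc,.008)[:2]for u in B],np.float32); print('base',cv2.minAreaRect(P))
for n,w,reg in (('scene',s,(310,260,470,400)),('side',e,(150,300,320,410))):
    f=w[0]; x0,y0,x1,y1=reg
    m=np.zeros(f.shape[:2],np.uint8); m[y0:y1,x0:x1]=(f[y0:y1,x0:x1].max(2)<70)
    m=cv2.morphologyEx(m,cv2.MORPH_CLOSE,np.ones((9,9)))
    cs,_=cv2.findContours(m,0,2); c=max(cs,key=cv2.contourArea); h=cv2.convexHull(c)[:,0]
    print(n,cv2.contourArea(c),cv2.approxPolyDP(h,4,True)[:,0].tolist())
    for z in (0,.006,.012):
        Q=np.array([onz(w,u,z)[:2] for u in h],np.float32); print(z,cv2.minAreaRect(Q))
# studs
for n,w,us in (('wrist',v,[(296,184),(312,103),(310,115),(331,16),(326,42)]),):
    for u in us: print(onz(w,np.array(u)*sc,.008).round(4))
f=v[0];m=(f.max(2)<110).astype(np.uint8); m[:, :130]=0;m[:,250:]=0;m[160:]=0
m=cv2.morphologyEx(m,cv2.MORPH_CLOSE,np.ones((9,9)));cs,_=cv2.findContours(m,0,2); c=max(cs,key=cv2.contourArea)
h=cv2.approxPolyDP(cv2.convexHull(c),4,True)[:,0]; print(h.tolist(),[onz(v,u,.006)[:2].round(4).tolist() for u in h])
```

```text
rollers [[0.4611, 0.0415, 0.058], [0.4383, 0.035, 0.058], [0.4812, -0.0314, 0.058], [0.4579, -0.036, 0.058]] mean [0.4596 0.0023 0.058 ]
base ((0.4601939916610718, -0.0004605725407600403), (0.09696073085069656, 0.12343516945838928), 15.41517448425293)
scene 7096.5 [[399, 260], [420, 269], [449, 296], [469, 330], [390, 399], [354, 390], [319, 348]]
0 ((0.5043995380401611, 0.2665138840675354), (0.30157607793807983, 0.21301278471946716), 0.32912299036979675)
0.006 ((0.5068765878677368, 0.267760306596756), (0.2998825013637543, 0.21181654930114746), 0.3291240930557251)
0.012 ((0.509353756904602, 0.26900678873062134), (0.2981888949871063, 0.21062029898166656), 0.32912522554397583)
side 7928.5 [[319, 300], [313, 354], [298, 406], [286, 409], [156, 359], [179, 312]]
0 ((0.5053662061691284, 0.20475450158119202), (0.3020235598087311, 0.24091225862503052), 0.3378565311431885)
0.006 ((0.5041001439094543, 0.20714373886585236), (0.29999974370002747, 0.23929794132709503), 0.3378804922103882)
0.012 ((0.5028340816497803, 0.20953291654586792), (0.29797598719596863, 0.23768365383148193), 0.33787089586257935)
[0.3928 0.2144 0.008 ]
[0.4745 0.2158 0.008 ]
[0.4629 0.2152 0.008 ]
[0.5556 0.2155 0.008 ]
[0.5323 0.2149 0.008 ]
[[243, 0], [211, 151], [141, 134], [160, 12], [176, 0]] [[0.5735, 0.2042], [0.3618, 0.2022], [0.3587, 0.3091], [0.5288, 0.3108], [0.5492, 0.2924]]
```

Request:
apply_moves --rows '[{"xyz":[0,0,20],"turn":0.135},{"xyz":[0,0,20],"turn":0.134},{"xyz":[0,-40,20],"turn":0},{"xyz":[0,-50,0],"turn":0},{"xyz":[0,-50,0],"turn":0},{"xyz":[0,-15,0],"turn":0},{"xyz":[0,0,0],"turn":0},{"xyz":[0,0,0],"turn":0}]'

```text
time: 10.95
tool_pos: [0.3702, 0.2533, 0.3003]
tool_rot: [3.141, 0.0, -0.0]
contact_force: [-0.9, -0.1, -0.1]
opening: 0.0554
```

Run:
```python
from h import *
import pickle
o=robot.observe(); print(o["time"],o["tool_pos"],o["tool_rot"])
v=cam("wrist"); pickle.dump(v,open('w4.pkl','wb'))
cv2.imwrite('pics/w5.png',cv2.resize(v[0][:250,100:460],(792,550),interpolation=cv2.INTER_CUBIC))
```

```text
10.95 [0.37015426 0.25330556 0.30028628] [ 3.14080355e+00  2.91855278e-04 -2.55763376e-04]
```

View pics/w5.png

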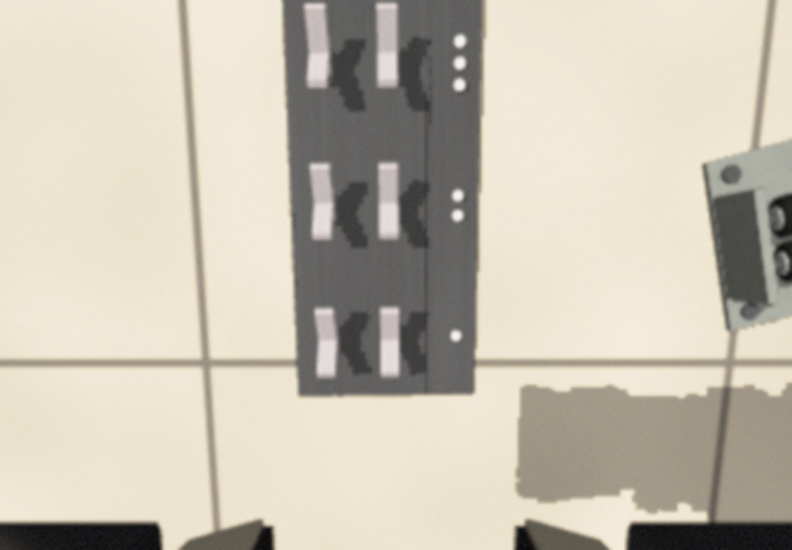

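Pocket 1's uprights are at crop (326,342) and (389,342), with the stud at (456,336). The base is not centred on the uprights, so I'll locate the pockets from the uprights themselves.

Run:
```python
from h import *
import pickle
v=pickle.load(open('w4.pkl','rb')); f=v[0]
hsv=cv2.cvtColor(f,cv2.COLOR_BGR2HSV)
g=f.min(2)
m=(g>130).astype(np.uint8); n=np.zeros_like(m); n[:175,232:290]=m[:175,232:290]
k,l,st,ce=cv2.connectedComponentsWithStats(n)
for i in range(1,k):
    if st[i][4]<40: continue
    ys,xs=np.where(l==i)
    t,b=ys.min(),ys.max(); xt=xs[ys<t+4].mean(); xb=xs[ys>b-4].mean()
    A=onz(v,(xt,t),.052);B=onz(v,(xb,b+.5),.052)
    print(st[i].tolist(),A.round(4),B.round(4),((A+B)/2).round(4),'len',np.linalg.norm(A-B).round(4))
b=[(300,396),(474,392),(484,0),(283,0)]
print([onz(v,(100+x/2.2,y/2.2),.006)[:2].round(4).tolist() for x,y in b])
```

```text
[238, 1, 12, 39, 390] [0.5607 0.2912 0.052 ] [0.5225 0.2912 0.052 ] [0.5416 0.2912 0.052 ] len 0.0382
[271, 1, 10, 39, 387] [0.5607 0.2557 0.052 ] [0.5225 0.2557 0.052 ] [0.5416 0.2557 0.052 ] len 0.0382
[272, 73, 10, 36, 321] [0.4876 0.2553 0.052 ] [0.4487 0.2549 0.052 ] [0.4681 0.2551 0.052 ] len 0.0389
[240, 74, 12, 35, 333] [0.4865 0.2909 0.052 ] [0.4487 0.2907 0.052 ] [0.4676 0.2908 0.052 ] len 0.0378
[232, 93, 4, 82, 171] [0.4659 0.3062 0.052 ] [0.3707 0.3078 0.052 ] [0.4183 0.307  0.052 ] len 0.0953
[243, 139, 11, 33, 296] [0.4136 0.2901 0.052 ] [0.3744 0.2903 0.052 ] [0.394  0.2902 0.052 ] len 0.0392
[272, 139, 10, 33, 288] [0.4136 0.2547 0.052 ] [0.3744 0.2544 0.052 ] [0.394  0.2545 0.052 ] len 0.0392
[[0.3553, 0.3104], [0.3577, 0.2016], [0.5755, 0.2022], [0.5754, 0.3124]]
```

Request:
apply_moves --rows '[{"xyz":[0,30,0],"turn":0},{"xyz":[0,52,0],"turn":0},{"xyz":[0,58,0],"turn":0},{"xyz":[0,58,0],"turn":0},{"xyz":[0,58,0],"turn":0},{"xyz":[0,58,0],"turn":0},{"xyz":[0,58,0],"turn":0},{"xyz":[2,58,30],"turn":0},{"xyz":[2,40,40],"turn":0.05},{"xyz":[0,8,10],"turn":0}]'

```text
time: 12.25
tool_pos: [0.3719, -0.223, 0.2197]
tool_rot: [-3.14, 0.003, -0.054]
contact_force: [0.4, 0.5, -0.0]
opening: 0.0555
```

Request:
apply_moves --rows '[{"xyz":[0,0,0],"turn":0},{"xyz":[0,0,0],"turn":0}]'

```text
time: 12.5
tool_pos: [0.3742, -0.2206, 0.2231]
tool_rot: [3.14, -0.002, -0.048]
contact_force: [0.4, -0.7, 0.1]
opening: 0.0552
```

```bash
cat > see.py <<'E'
import sys,pickle
from h import *
n=sys.argv[1]; o=robot.observe(); print(o["time"],o["tool_pos"].round(4),o["tool_rot"].round(4))
v=cam("wrist"); pickle.dump(v,open(n+'.pkl','wb'))
cv2.imwrite('pics/%s.png'%n,cv2.resize(v[0][:250],(800,357),interpolation=cv2.INTER_CUBIC))
E
python3 see.py c1
```

```text
12.5 [ 0.3742 -0.2206  0.2231] [ 3.1404e+00 -1.9000e-03 -4.8200e-02]
```

View pics/c1.png

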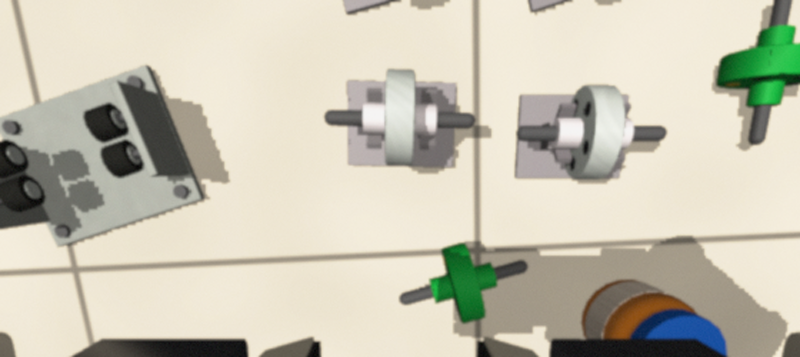

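Wheel c is at centre (400,118), with shaft ends (328,117) and (472,120) and its disc seen edge-on. The green look-alike is at (463,283) and stays clear. Wheel a is at (597,132).

```bash
cat > wh.py <<'E'
import sys,pickle
from h import *
# name x1 y1 x2 y2 (800-wide pixels, image-left end first) [z]
v=pickle.load(open(sys.argv[1]+'.pkl','rb')); a=list(map(float,sys.argv[2:])); z=a[4] if len(a)>4 else .046
A=onz(v,np.array(a[:2])*.7,z);B=onz(v,np.array(a[2:4])*.7,z);d=A-B;c=(A+B)/2;yaw=np.arctan2(-d[0],d[1])
print(c.round(4),'len',np.linalg.norm(d).round(4),'yaw',yaw.round(3))
E
python3 wh.py c1 326 117 474 120; python3 wh.py c1 517 134 665 132
python3 - <<'E'
import pickle
from h import *
v=pickle.load(open('c1.pkl','rb'));w=pickle.load(open('w1.pkl','rb'))
for a,b in (((326,117),(277,125)),((474,120),(384,162)),((388,117.5),(313,142)),((415,117.5),(349,142))):print(tri(v,np.array(a)*.7,w,np.array(b)*.7))
print(onz(v,(388*.7,118*.7),.076),onz(v,(415*.7,118*.7),.076))
E
```

```text
[ 0.4746 -0.2278  0.046 ] len 0.0983 yaw -0.067
[ 0.4593 -0.355   0.046 ] len 0.099 yaw -0.035
(array([ 0.47753127, -0.1791438 ,  0.0465172 ]), np.float64(0.0008335467517821626))
(array([ 0.47120067, -0.27603711,  0.05051487]), np.float64(0.0005802056129915118))
(array([ 0.47138516, -0.22038832,  0.09182073]), np.float64(0.0004165936913437468))
(array([ 0.47943114, -0.23872496,  0.00798017]), np.float64(0.0024319835787998665))
[ 0.47244701 -0.2202606   0.076     ] [ 0.47166139 -0.23655874  0.076     ]
```

```bash
python3 go.py .4746 -.2278 .06 -.06
```

```text
after turn 0.012 shift [100.6   1.3 163.1]
before turn 0.012 shift [100.5   2.5 163.1]
```

Request:
apply_moves --rows '[{"xyz":[20,0,0],"turn":0.012},{"xyz":[40,0.5,20],"turn":0},{"xyz":[30,0.5,45],"turn":0},{"xyz":[10,0,45],"turn":0},{"xyz":[0,0,28],"turn":0},{"xyz":[0,0,15],"turn":0},{"xyz":[0,0,8],"turn":0},{"xyz":[0,0,0],"turn":0},{"xyz":[0,0,0],"turn":0}]'

```text
time: 13.68
tool_pos: [0.4742, -0.2284, 0.0619]
tool_rot: [3.14, -0.002, -0.061]
contact_force: [0.8, 0.9, 0.7]
opening: 0.0552
```

```bash
python3 go.py .4746 -.2278 .06 -.06
```

```text
after turn -0.001 shift [ 0.4 -0.6  1.9]
before turn -0.001 shift [ 0.4 -0.6  1.9]
```

Request:
apply_moves --rows '[{"xyz":[0,0,1.5],"turn":0},{"xyz":[0,0,0],"turn":0},{"xyz":[0,0,0],"turn":0},{"xyz":[0,0,0],"turn":0},{"xyz":[0,0,0],"turn":0},{"xyz":[0,0,0],"turn":0}]' --gripper 0 --newtons 55

```text
time: 14.42
tool_pos: [0.4736, -0.2275, 0.0593]
tool_rot: [-3.141, 0.0, -0.061]
contact_force: [0.1, 4.6, 3.0]
opening: 0.0173
```

```bash
python3 go.py .459 .0015 .15 .27
```

```text
after turn -0.331 shift [  47.  -224.6  -90.7]
before turn -0.331 shift [ -28.5 -227.7  -90.7]
```

Request:
apply_moves --rows '[{"xyz":[0,0,-15],"turn":0},{"xyz":[0,0,-35],"turn":0},{"xyz":[0,0,-30],"turn":-0.11},{"xyz":[0,0,-11],"turn":-0.11},{"xyz":[0,0,0],"turn":-0.111},{"xyz":[8,-40,0],"turn":0},{"xyz":[10,-50,0],"turn":0},{"xyz":[11,-55,0],"turn":0},{"xyz":[10,-50,0],"turn":0},{"xyz":[8,-30,0],"turn":0}]'

```text
time: 15.68
tool_pos: [0.4583, 0.0032, 0.1508]
tool_rot: [3.141, -0.0, 0.271]
contact_force: [0.3, -0.6, -4.2]
opening: 0.0176
```

Request:
apply_moves --rows '[{"xyz":[0,0,0],"turn":0},{"xyz":[0,0,0],"turn":0}]'

```text
time: 15.92
tool_pos: [0.4591, 0.0008, 0.1506]
tool_rot: [3.141, -0.0, 0.27]
contact_force: [0.3, -0.9, -4.8]
opening: 0.0174
```

```bash
python3 go.py .459 .0015 .072 .27; python3 see.py s1
```

```text
after turn 0.000 shift [ 0.1 -0.7 78.6]
before turn 0.000 shift [ 0.1 -0.7 78.6]
15.925 [0.4591 0.0008 0.1506] [ 3.1406e+00 -3.0000e-04  2.7010e-01]
```

View pics/s1.png

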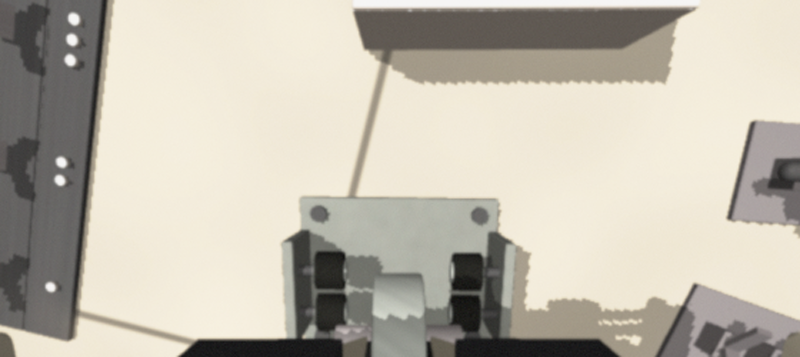

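The held wheel at (399,310) sits centred between the end plates at 308 and 490, with the rollers at (330,270) and (467,270) either side.

Request:
apply_moves --rows '[{"xyz":[0,0,25],"turn":0},{"xyz":[0,0,30],"turn":0},{"xyz":[0,0,15],"turn":0},{"xyz":[0,0,6],"turn":0},{"xyz":[0,0,3],"turn":0},{"xyz":[0,0,0],"turn":0},{"xyz":[0,0,0],"turn":0}]'

```text
time: 16.85
tool_pos: [0.4592, 0.0012, 0.0718]
tool_rot: [3.141, -0.001, 0.27]
contact_force: [-0.6, -1.3, -3.0]
opening: 0.0173
```

Force has partly unloaded from -4.8 to -3.0. I'll release and rise.

Request:
apply_moves --rows '[{"xyz":[0,0,0.7],"turn":0},{"xyz":[0,0,0],"turn":0}]'

```text
time: 17.1
tool_pos: [0.4592, 0.0012, 0.0712]
tool_rot: [3.141, -0.001, 0.27]
contact_force: [-3.1, -2.2, 4.9]
opening: 0.0175
```

Request:
apply_moves --rows '[{"xyz":[0,0,0],"turn":0},{"xyz":[0,0,0],"turn":0},{"xyz":[0,0,0],"turn":0},{"xyz":[0,0,-15],"turn":0},{"xyz":[0,0,-40],"turn":0},{"xyz":[-40,0,-50],"turn":0},{"xyz":[-40,0,-10],"turn":0},{"xyz":[0,0,0],"turn":0}]' --gripper 0.5

```text
time: 18.1
tool_pos: [0.3813, -0.0198, 0.1853]
tool_rot: [3.141, -0.001, 0.269]
contact_force: [0.4, 0.4, -0.4]
opening: 0.046
```

```bash
python3 see.py s2
```

```text
18.1 [ 0.3813 -0.0198  0.1853] [ 3.1407e+00 -1.4000e-03  2.6880e-01]
```

Request:
apply_moves --rows '[{"xyz":[0,0,0],"turn":0},{"xyz":[0,0,0],"turn":0},{"xyz":[0,0,0],"turn":0},{"xyz":[0,0,0],"turn":0},{"xyz":[0,0,0],"turn":0},{"xyz":[0,0,0],"turn":0},{"xyz":[0,0,0],"turn":0},{"xyz":[0,0,0],"turn":0},{"xyz":[0,0,0],"turn":0},{"xyz":[0,0,0],"turn":0}]'

```text
time: 19.4
tool_pos: [0.3827, -0.0196, 0.1844]
tool_rot: [3.141, -0.0, 0.27]
contact_force: [0.6, 0.3, -0.1]
opening: 0.0458
```

Request:
apply_moves --rows '[{"xyz":[0,0,0],"turn":0},{"xyz":[0,0,0],"turn":0},{"xyz":[0,0,0],"turn":0},{"xyz":[0,0,0],"turn":0},{"xyz":[0,0,0],"turn":0},{"xyz":[0,0,0],"turn":0},{"xyz":[0,0,0],"turn":0},{"xyz":[0,0,0],"turn":0},{"xyz":[0,0,0],"turn":0},{"xyz":[0,0,0],"turn":0}]'

```text
time: 20.65
tool_pos: [0.3827, -0.0197, 0.1843]
tool_rot: [3.142, 0.0, 0.27]
contact_force: [0.4, 0.5, -0.4]
opening: 0.046
```

Request:
apply_moves --rows '[{"xyz":[0,0,0],"turn":0},{"xyz":[0,0,0],"turn":0},{"xyz":[0,0,0],"turn":0},{"xyz":[0,0,0],"turn":0},{"xyz":[0,0,0],"turn":0},{"xyz":[0,0,0],"turn":0},{"xyz":[0,0,0],"turn":0},{"xyz":[0,0,0],"turn":0},{"xyz":[0,0,0],"turn":0},{"xyz":[0,0,0],"turn":0}]'

```text
time: 21.9
tool_pos: [0.3827, -0.0197, 0.1844]
tool_rot: [3.141, -0.0, 0.27]
contact_force: [-0.1, 0.2, -0.2]
opening: 0.0459
```

Request:
apply_moves --rows '[{"xyz":[0,0,0],"turn":0},{"xyz":[0,0,0],"turn":0},{"xyz":[0,0,0],"turn":0},{"xyz":[0,0,0],"turn":0},{"xyz":[0,0,0],"turn":0},{"xyz":[0,0,0],"turn":0},{"xyz":[0,0,0],"turn":0},{"xyz":[0,0,0],"turn":0}]'

```text
time: 22.9
tool_pos: [0.3827, -0.0196, 0.1843]
tool_rot: [3.142, -0.0, 0.27]
contact_force: [0.5, 0.7, -0.2]
opening: 0.0463
```

```bash
python3 - <<'E'
from h import *
a=robot.read_camera("side")["frame"].astype(int);
E
python3 see.py s3
python3 - <<'E'
from h import *
import pickle,time
a=pickle.load(open('s3.pkl','rb'))[0]; b=cam("wrist")[0]; c=cam("wrist")[0]
R=(slice(130,235),slice(180,380))
for x,y in((a,b),(a,c)): print(np.abs(x[R].astype(int)-y[R]).max(2).mean(),(np.abs(x[R].astype(int)-y[R]).max(2)>40).sum())
E
```

```text
22.95 [ 0.3827 -0.0196  0.1843] [3.1415 0.     0.2698]
1.5426190476190476 0
1.541 0
```

View pics/s3.png

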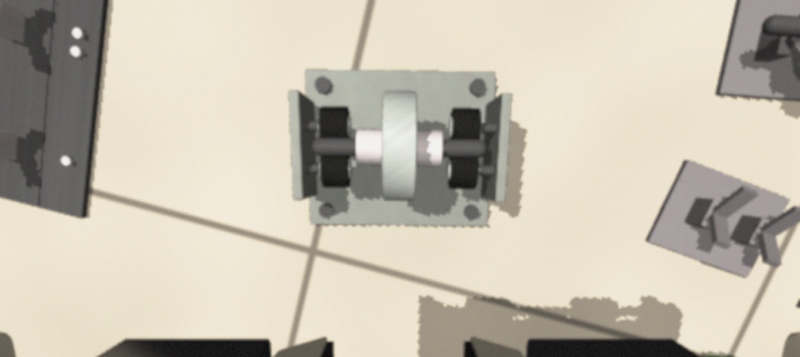

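The wheel lies on the rollers, disc at (399,145), shaft (313,146)-(487,147). Successive frames are identical, so it is still.

```bash
python3 wh.py s3 311 146 489 147 .058; python3 go.py .459 .0015 .072 .27
```

```text
[ 4.606e-01 -3.000e-04  5.800e-02] len 0.1017 yaw 0.264
after turn -0.000 shift [ 79.1  -0.  112.3]
before turn -0.000 shift [ 79.1  -0.  112.3]
```

Request:
apply_moves --rows '[{"xyz":[30,0,0],"turn":0},{"xyz":[40,0,15],"turn":0},{"xyz":[10,1,35],"turn":0},{"xyz":[0,0,35],"turn":0},{"xyz":[0,0,18],"turn":0},{"xyz":[0,0,8],"turn":0},{"xyz":[0,0,0],"turn":0},{"xyz":[0,0,0],"turn":0}]'

```text
time: 24.1
tool_pos: [0.4607, 0.0006, 0.0741]
tool_rot: [3.141, -0.001, 0.27]
contact_force: [-0.3, -0.4, -0.4]
opening: 0.0455
```

Request:
apply_moves --rows '[{"xyz":[0,0,0],"turn":0},{"xyz":[0,0,0],"turn":0},{"xyz":[0,0,0],"turn":0},{"xyz":[0,0,0],"turn":0},{"xyz":[0,0,0],"turn":0}]' --gripper 0 --newtons 55

```text
time: 24.72
tool_pos: [0.4601, 0.0007, 0.0735]
tool_rot: [3.142, -0.0, 0.27]
contact_force: [-0.8, 0.2, 2.3]
opening: 0.0174
```

```bash
python3 go.py .3935 .2725 .16 .007
```

```text
after turn 0.263 shift [ -64.7 -272.2  -86.5]
before turn 0.263 shift [   8.1 -279.7  -86.5]
```

Request:
apply_moves --rows '[{"xyz":[0,0,-10],"turn":0},{"xyz":[0,0,-30],"turn":0},{"xyz":[0,0,-30],"turn":0.09},{"xyz":[0,0,-16],"turn":0.09},{"xyz":[-5,-20,0],"turn":0.083},{"xyz":[-12,-50,0],"turn":0},{"xyz":[-13,-55,0],"turn":0},{"xyz":[-13,-55,0],"turn":0},{"xyz":[-12,-50,0],"turn":0},{"xyz":[-8,-30,0],"turn":0}]'

```text
time: 25.98
tool_pos: [0.3925, 0.2617, 0.1594]
tool_rot: [3.141, 0.001, 0.009]
contact_force: [0.5, 0.2, -4.0]
opening: 0.0177
```

Request:
apply_moves --rows '[{"xyz":[-2,-12,0],"turn":0},{"xyz":[0,0,0],"turn":0},{"xyz":[0,0,0],"turn":0}]'

```text
time: 26.35
tool_pos: [0.3919, 0.2707, 0.1592]
tool_rot: [3.141, 0.0, 0.006]
contact_force: [0.4, 0.1, -2.0]
opening: 0.0175
```

```bash
python3 go.py .3935 .2725 .0615 .007;python3 see.py p1
```

```text
after turn -0.001 shift [ 1.6 -1.8 97.7]
before turn -0.001 shift [ 1.6 -1.8 97.7]
26.35 [0.3919 0.2707 0.1592] [3.1408e+00 3.0000e-04 5.8000e-03]
```

View pics/p1.png

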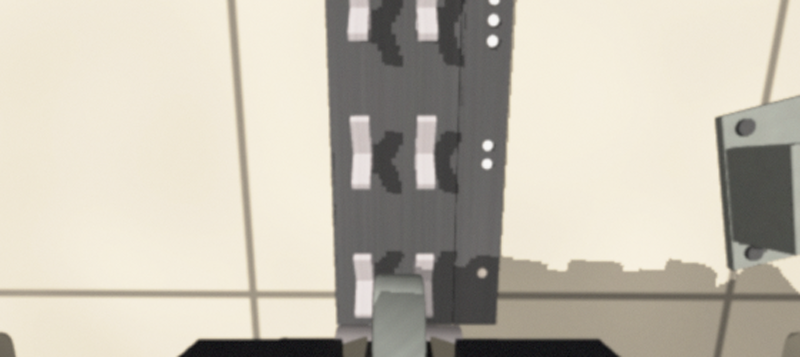

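The held disc at (399,310) is about 5 px right of the pocket-1 uprights' midline (362/426, mid 394). The pocket is therefore about 2.5 mm further +y, which agrees with the computed -1.8 mm shift.

Request:
apply_moves --rows '[{"xyz":[1.6,-2.2,20],"turn":0},{"xyz":[0,0,35],"turn":0},{"xyz":[0,0,22],"turn":0},{"xyz":[0,0,10],"turn":0},{"xyz":[0,0,6],"turn":0},{"xyz":[0,0,3],"turn":0},{"xyz":[0,0,0],"turn":0},{"xyz":[0,0,0],"turn":0}]'

```text
time: 27.4
tool_pos: [0.3935, 0.2741, 0.0638]
tool_rot: [-3.141, -0.001, 0.007]
contact_force: [0.4, 0.1, -4.1]
opening: 0.0171
```

Request:
apply_moves --rows '[{"xyz":[0,0.5,1.5],"turn":0},{"xyz":[0,0,0],"turn":0},{"xyz":[0,0,0],"turn":0}]'

```text
time: 27.78
tool_pos: [0.3934, 0.2735, 0.0619]
tool_rot: [-3.142, -0.0, 0.007]
contact_force: [0.6, 0.4, -2.9]
opening: 0.0173
```

Request:
apply_moves --rows '[{"xyz":[0,0,0.8],"turn":0},{"xyz":[0,0,0],"turn":0}]'

```text
time: 28.02
tool_pos: [0.3936, 0.2736, 0.0616]
tool_rot: [-3.141, -0.001, 0.007]
contact_force: [-1.0, -1.5, 4.2]
opening: 0.0176
```

Request:
apply_moves --rows '[{"xyz":[0,0,0],"turn":0},{"xyz":[0,0,0],"turn":0},{"xyz":[0,0,0],"turn":0},{"xyz":[0,0,-10],"turn":0},{"xyz":[0,0,-35],"turn":0},{"xyz":[-20,0,-55],"turn":0},{"xyz":[-20,0,-50],"turn":0},{"xyz":[0,0,0],"turn":0},{"xyz":[0,0,0],"turn":0}]' --gripper 0.5

```text
time: 29.15
tool_pos: [0.3531, 0.2731, 0.211]
tool_rot: [3.142, -0.0, 0.007]
contact_force: [0.4, -1.2, -0.1]
opening: 0.0456
```

```bash
python3 see.py p1b; python3 go.py .395 -.05 .22 .0
```

```text
29.15 [0.3531 0.2731 0.211 ] [ 3.1416e+00 -3.0000e-04  7.0000e-03]
after turn 0.007 shift [ 42.1 322.9  -9.7]
before turn 0.007 shift [ 39.9 323.2  -9.7]
```

View pics/p1b.png

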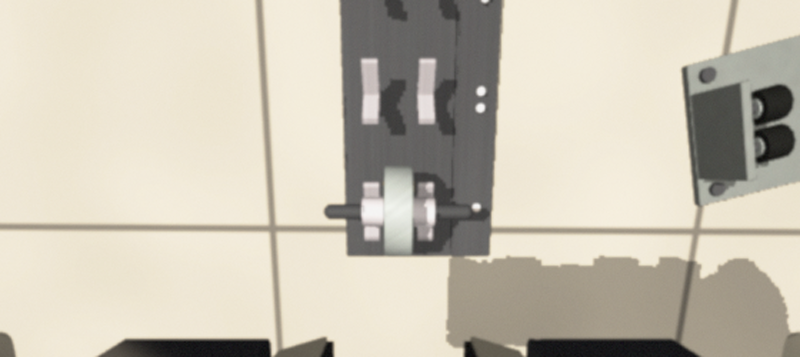

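Wheel 1 is racked: disc (398,210), uprights at 372 and 427 (mid 399.5), shaft square to the rack. Next is wheel a at (.459,-.3555), where two views agree.

```bash
python3 go.py .459 -.3555 .0605 -.035
```

```text
after turn 0.042 shift [128.  624.3 149.8]
before turn 0.042 shift [101.9 629.1 149.8]
```

Request:
apply_moves --rows '[{"xyz":[6,30,-10],"turn":0.042},{"xyz":[10,50,0],"turn":0},{"xyz":[12,58,0],"turn":0},{"xyz":[12,58,0],"turn":0},{"xyz":[12,58,0],"turn":0},{"xyz":[12,58,0],"turn":0},{"xyz":[12,58,0],"turn":0},{"xyz":[12,58,0],"turn":0},{"xyz":[12,58,0],"turn":0},{"xyz":[12,58,0],"turn":0}]'

```text
time: 30.45
tool_pos: [0.4468, -0.2762, 0.2192]
tool_rot: [-3.14, 0.002, -0.036]
contact_force: [1.1, -0.3, 0.7]
opening: 0.0458
```

Request:
apply_moves --rows '[{"xyz":[10,45,0],"turn":0},{"xyz":[4,25,20],"turn":0},{"xyz":[2,8,40],"turn":0},{"xyz":[0,0,30],"turn":0},{"xyz":[0,0,0],"turn":0},{"xyz":[0,0,0],"turn":0}]'

```text
time: 31.2
tool_pos: [0.4607, -0.353, 0.1313]
tool_rot: [3.141, -0.0, -0.035]
contact_force: [0.6, 0.5, 0.5]
opening: 0.0456
```

```bash
python3 go.py .459 -.3555 .0605 -.035
```

```text
after turn -0.000 shift [-1.7  2.5 70.8]
before turn -0.000 shift [-1.7  2.5 70.8]
```

Request:
apply_moves --rows '[{"xyz":[-1.7,2.5,20],"turn":0},{"xyz":[0,0,28],"turn":0},{"xyz":[0,0,15],"turn":0},{"xyz":[0,0,8],"turn":0},{"xyz":[0,0,0],"turn":0},{"xyz":[0,0,0],"turn":0}]'

```text
time: 31.95
tool_pos: [0.4592, -0.3555, 0.061]
tool_rot: [3.14, -0.001, -0.035]
contact_force: [-1.3, 0.1, 1.0]
opening: 0.046
```

Request:
apply_moves --rows '[{"xyz":[0,0,0],"turn":0},{"xyz":[0,0,0],"turn":0},{"xyz":[0,0,0],"turn":0},{"xyz":[0,0,0],"turn":0},{"xyz":[0,0,0],"turn":0}]' --gripper 0 --newtons 55

```text
time: 32.58
tool_pos: [0.4586, -0.3543, 0.0602]
tool_rot: [-3.14, 0.001, -0.035]
contact_force: [-1.3, 5.2, 3.8]
opening: 0.0173
```

```bash
python3 go.py .46 .001 .15 .27
```

```text
after turn -0.305 shift [  96.1 -342.   -89.8]
before turn -0.305 shift [ -11.1 -355.1  -89.8]
```

Request:
apply_moves --rows '[{"xyz":[0,0,-15],"turn":0},{"xyz":[0,0,-35],"turn":0},{"xyz":[0,0,-30],"turn":-0.1},{"xyz":[0,0,-10],"turn":-0.1},{"xyz":[0,0,0],"turn":-0.105},{"xyz":[10,-35,0],"turn":0},{"xyz":[15,-55,0],"turn":0},{"xyz":[16,-58,0],"turn":0},{"xyz":[16,-58,0],"turn":0},{"xyz":[16,-58,0],"turn":0}]'

```text
time: 33.83
tool_pos: [0.4587, -0.0799, 0.1505]
tool_rot: [3.14, -0.001, 0.269]
contact_force: [1.4, 0.1, -4.7]
opening: 0.0174
```

Request:
apply_moves --rows '[{"xyz":[15,-50,0],"turn":0},{"xyz":[8,-28,0],"turn":0},{"xyz":[0,0,0],"turn":0},{"xyz":[0,0,0],"turn":0}]'

```text
time: 34.33
tool_pos: [0.4603, -0.0005, 0.1503]
tool_rot: [3.141, -0.0, 0.27]
contact_force: [0.3, -0.7, -5.7]
opening: 0.0178
```

```bash
python3 go.py .46 .001 .0725 .27
```

```text
after turn 0.000 shift [ 0.1 -1.6 77.8]
before turn 0.000 shift [ 0.1 -1.6 77.8]
```

Request:
apply_moves --rows '[{"xyz":[0,-1.5,25],"turn":0},{"xyz":[0,0,30],"turn":0},{"xyz":[0,0,14],"turn":0},{"xyz":[0,0,6],"turn":0},{"xyz":[0,0,3],"turn":0},{"xyz":[0,0,0],"turn":0},{"xyz":[0,0,1],"turn":0},{"xyz":[0,0,0],"turn":0}]'

```text
time: 35.33
tool_pos: [0.4595, 0.0011, 0.072]
tool_rot: [3.141, 0.0, 0.27]
contact_force: [-5.7, -3.8, 2.0]
opening: 0.0176
```

Request:
apply_moves --rows '[{"xyz":[0,0,0],"turn":0},{"xyz":[0,0,0],"turn":0},{"xyz":[0,0,0],"turn":0},{"xyz":[0,0,-15],"turn":0},{"xyz":[0,0,-40],"turn":0},{"xyz":[-40,0,-50],"turn":0},{"xyz":[-40,0,-10],"turn":0},{"xyz":[0,0,0],"turn":0}]' --gripper 0.5

```text
time: 36.33
tool_pos: [0.3823, -0.0197, 0.186]
tool_rot: [3.14, -0.002, 0.269]
contact_force: [0.1, -0.3, -0.5]
opening: 0.0458
```

Request:
apply_moves --rows '[{"xyz":[0,0,0],"turn":0},{"xyz":[0,0,0],"turn":0},{"xyz":[0,0,0],"turn":0},{"xyz":[0,0,0],"turn":0},{"xyz":[0,0,0],"turn":0},{"xyz":[0,0,0],"turn":0},{"xyz":[0,0,0],"turn":0},{"xyz":[0,0,0],"turn":0},{"xyz":[0,0,0],"turn":0},{"xyz":[0,0,0],"turn":0}]'

```text
time: 37.58
tool_pos: [0.3835, -0.0195, 0.1849]
tool_rot: [3.141, -0.0, 0.27]
contact_force: [-0.4, -1.0, 0.1]
opening: 0.0459
```

Request:
apply_moves --rows '[{"xyz":[0,0,0],"turn":0},{"xyz":[0,0,0],"turn":0},{"xyz":[0,0,0],"turn":0},{"xyz":[0,0,0],"turn":0},{"xyz":[0,0,0],"turn":0},{"xyz":[0,0,0],"turn":0},{"xyz":[0,0,0],"turn":0},{"xyz":[0,0,0],"turn":0},{"xyz":[0,0,0],"turn":0},{"xyz":[0,0,0],"turn":0}]'

```text
time: 38.83
tool_pos: [0.3835, -0.0195, 0.1849]
tool_rot: [3.141, -0.0, 0.27]
contact_force: [-0.3, 0.1, 0.1]
opening: 0.0458
```

Request:
apply_moves --rows '[{"xyz":[0,0,0],"turn":0},{"xyz":[0,0,0],"turn":0},{"xyz":[0,0,0],"turn":0},{"xyz":[0,0,0],"turn":0},{"xyz":[0,0,0],"turn":0},{"xyz":[0,0,0],"turn":0},{"xyz":[0,0,0],"turn":0},{"xyz":[0,0,0],"turn":0},{"xyz":[0,0,0],"turn":0},{"xyz":[0,0,0],"turn":0}]'

```text
time: 40.08
tool_pos: [0.3835, -0.0195, 0.1848]
tool_rot: [3.142, 0.0, 0.27]
contact_force: [0.0, -1.4, -0.9]
opening: 0.0458
```

Request:
apply_moves --rows '[{"xyz":[0,0,0],"turn":0},{"xyz":[0,0,0],"turn":0},{"xyz":[0,0,0],"turn":0},{"xyz":[0,0,0],"turn":0},{"xyz":[0,0,0],"turn":0},{"xyz":[0,0,0],"turn":0},{"xyz":[0,0,0],"turn":0},{"xyz":[0,0,0],"turn":0}]'

```text
time: 41.08
tool_pos: [0.3835, -0.0195, 0.1849]
tool_rot: [3.141, -0.0, 0.27]
contact_force: [1.0, 0.8, -0.9]
opening: 0.0459
```

```bash
cat > chk.py <<'E'
# stand check: wheel on rollers vs the accepted view s3.pkl (same vantage): stillness and shaft position
from h import *
import pickle,sys
a=cam("wrist");b=cam("wrist");c=cam("wrist")
pickle.dump(a,open(sys.argv[1]+'.pkl','wb'))
R=(slice(50,165),slice(190,370))
df=lambda x,y:np.abs(x[R].astype(int)-y[R]).max(2)
print('still',df(a[0],b[0]).max(),df(a[0],c[0]).max())
r=pickle.load(open('s3.pkl','rb')); print('vs ref',(df(a[0],r[0])>40).sum())
g=a[0][:,:,:].max(2)
# light disc: columns between the rollers (bright rim) centroid
for n,w in(('ref',r),('now',a)):
    f=w[0]; m=np.zeros(f.shape[:2],np.uint8); m[58:145,255:305]=(f[58:145,255:305].min(2)>165)
    k,l,st,ce=cv2.connectedComponentsWithStats(m); i=1+st[1:,4].argmax(); x,y,ww,hh,_=st[i]
    print(n,st[i].tolist(),onz(w,(x+ww/2,y+hh/2),.088).round(4))
o=robot.observe();print(o['time'],o['tool_pos'].round(4))
E
python3 chk.py s4; python3 go.py .4607 .0006 .0735 .27
```

```text
still 10 10
vs ref 136
ref [255, 58, 50, 73, 2262] [0.4649 0.001  0.088 ]
now [255, 58, 50, 74, 2324] [0.4654 0.001  0.088 ]
41.225 [ 0.3835 -0.0195  0.1848]
after turn -0.000 shift [ 79.8   1.2 111.3]
before turn -0.000 shift [ 79.8   1.2 111.3]
```

Request:
apply_moves --rows '[{"xyz":[30,0,0],"turn":0},{"xyz":[40,0,15],"turn":0},{"xyz":[10,1,35],"turn":0},{"xyz":[0,0,35],"turn":0},{"xyz":[0,0,18],"turn":0},{"xyz":[0,0,8],"turn":0},{"xyz":[0,0,0],"turn":0},{"xyz":[0,0,0],"turn":0}]'

```text
time: 42.22
tool_pos: [0.4615, 0.0007, 0.0746]
tool_rot: [3.141, -0.001, 0.27]
contact_force: [-0.7, -0.3, -0.0]
opening: 0.0459
```

Request:
apply_moves --rows '[{"xyz":[0,0,0],"turn":0},{"xyz":[0,0,0],"turn":0},{"xyz":[0,0,0],"turn":0},{"xyz":[0,0,0],"turn":0},{"xyz":[0,0,0],"turn":0}]' --gripper 0 --newtons 55

```text
time: 42.85
tool_pos: [0.461, 0.0009, 0.074]
tool_rot: [3.142, -0.0, 0.27]
contact_force: [-0.1, 0.7, 3.0]
opening: 0.0175
```

```bash
python3 go.py .4685 .274 .16 .007
```

```text
after turn 0.263 shift [   9.5 -273.1  -86. ]
before turn 0.263 shift [  80.  -261.3  -86. ]
```

Request:
apply_moves --rows '[{"xyz":[0,0,-10],"turn":0},{"xyz":[0,0,-30],"turn":0},{"xyz":[0,0,-30],"turn":0.09},{"xyz":[0,0,-16],"turn":0.09},{"xyz":[0,-20,0],"turn":0.083},{"xyz":[2,-50,0],"turn":0},{"xyz":[2,-55,0],"turn":0},{"xyz":[2,-55,0],"turn":0},{"xyz":[2,-50,0],"turn":0},{"xyz":[1,-31,0],"turn":0}]'

```text
time: 44.1
tool_pos: [0.4656, 0.2639, 0.1594]
tool_rot: [3.141, 0.001, 0.009]
contact_force: [-0.2, -0.9, -6.1]
opening: 0.0174
```

Request:
apply_moves --rows '[{"xyz":[0,-12,0],"turn":0},{"xyz":[0,0,0],"turn":0},{"xyz":[0,0,0],"turn":0}]'

```text
time: 44.48
tool_pos: [0.4663, 0.2725, 0.1597]
tool_rot: [3.141, 0.001, 0.006]
contact_force: [0.0, -1.0, -4.9]
opening: 0.0175
```

```bash
python3 go.py .4685 .274 .062 .007;python3 see.py p2
python3 - <<'E'
from h import *
import pickle
v=pickle.load(open('p2.pkl','rb')); f=v[0]
m=(f.min(2)>130).astype(np.uint8);n=np.zeros_like(m); n[:230,235:312]=m[:230,235:312]
k,l,st,ce=cv2.connectedComponentsWithStats(n)
for i in range(1,k):
    if st[i][4]>60: print(st[i].tolist(),ce[i].round(1),onz(v,ce[i],.045).round(4))
E
```

```text
after turn -0.001 shift [ 2.2 -1.4 97.7]
before turn -0.001 shift [ 2.2 -1.4 97.7]
44.475 [0.4663 0.2725 0.1597] [3.1406e+00 7.0000e-04 5.9000e-03]
[245, 0, 16, 28, 410] [252.3  13.5] [0.6087 0.2918 0.045 ]
[292, 0, 17, 28, 419] [300.2  13.3] [0.609  0.2566 0.045 ]
[246, 80, 16, 52, 732] [253.9 105.3] [0.544  0.2914 0.045 ]
[292, 80, 16, 52, 731] [299.1 105.2] [0.5443 0.256  0.045 ]
[235, 168, 3, 62, 98] [235.4 204.2] [0.4638 0.3082 0.045 ]
[248, 176, 45, 46, 697] [257.7 198.7] [0.4687 0.2892 0.045 ]
[292, 176, 14, 44, 374] [298.9 193.3] [0.4735 0.2546 0.045 ]
[263, 220, 24, 10, 148] [272.6 225.9] [0.4447 0.2767 0.045 ]
```

Request:
apply_moves --rows '[{"xyz":[2.2,-1.3,20],"turn":0},{"xyz":[0,0,35],"turn":0},{"xyz":[0,0,22],"turn":0},{"xyz":[0,0,10],"turn":0},{"xyz":[0,0,6],"turn":0},{"xyz":[0,0,3],"turn":0},{"xyz":[0,0,1.5],"turn":0},{"xyz":[0,0,0],"turn":0},{"xyz":[0,0,0],"turn":0}]'

```text
time: 45.65
tool_pos: [0.4689, 0.2753, 0.0627]
tool_rot: [-3.141, -0.001, 0.007]
contact_force: [0.4, 0.3, -5.0]
opening: 0.0175
```

Request:
apply_moves --rows '[{"xyz":[0,1,1],"turn":0},{"xyz":[0,0,0.8],"turn":0},{"xyz":[0,0,0],"turn":0},{"xyz":[0,0,0],"turn":0}]'

```text
time: 46.15
tool_pos: [0.4694, 0.2748, 0.0621]
tool_rot: [-3.14, -0.003, 0.007]
contact_force: [-1.5, 1.6, 7.3]
opening: 0.0173
```

Request:
apply_moves --rows '[{"xyz":[0,0,0],"turn":0},{"xyz":[0,0,0],"turn":0},{"xyz":[0,0,0],"turn":0},{"xyz":[0,0,-10],"turn":0},{"xyz":[0,0,-35],"turn":0},{"xyz":[-45,0,-55],"turn":0},{"xyz":[-50,0,-50],"turn":0},{"xyz":[-10,0,0],"turn":0},{"xyz":[0,0,0],"turn":0}]' --gripper 0.5

```text
time: 47.28
tool_pos: [0.3745, 0.2735, 0.1982]
tool_rot: [-3.142, -0.001, 0.008]
contact_force: [0.1, 0.1, -0.4]
opening: 0.046
```

```bash
python3 see.py p2b; python3 go.py .49 -.235 .25 .24
```

```text
47.275 [0.3745 0.2735 0.1982] [-3.1415e+00 -7.0000e-04  7.5000e-03]
after turn -0.233 shift [ -9.1 521.1 -52.4]
before turn -0.233 shift [111.5 509.1 -52.4]
```

View pics/p2b.png

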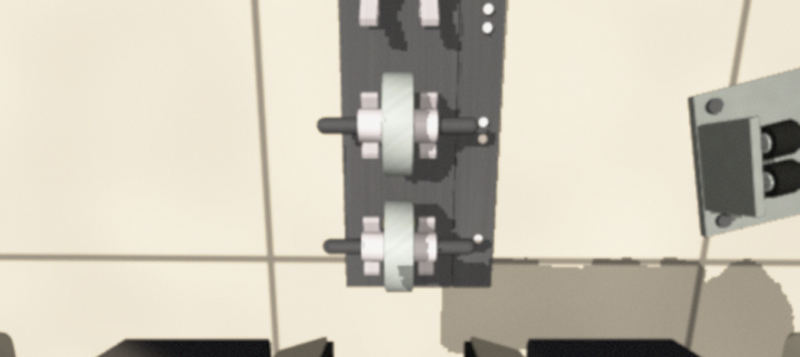

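Both racked wheels sit properly: discs at (397,123) and (399,245), centred between their uprights, shafts square. Next I'll look at wheels d and b together.

```bash
python3 go.py .48 -.3 .25 .24
```

```text
after turn -0.233 shift [-34.2 581.9 -52.4]
before turn -0.233 shift [101.  574.1 -52.4]
```

Request:
apply_moves --rows '[{"xyz":[0,0,-26],"turn":-0.117},{"xyz":[0,0,-26],"turn":-0.116},{"xyz":[-2,40,0],"turn":0},{"xyz":[-4,58,0],"turn":0},{"xyz":[-4,58,0],"turn":0},{"xyz":[-4,58,0],"turn":0},{"xyz":[-4,58,0],"turn":0},{"xyz":[-4,58,0],"turn":0},{"xyz":[-4,58,0],"turn":0},{"xyz":[-4,58,0],"turn":0}]'

```text
time: 48.58
tool_pos: [0.4518, -0.1698, 0.2486]
tool_rot: [-3.14, 0.002, 0.239]
contact_force: [1.1, 0.7, -0.1]
opening: 0.0459
```

Request:
apply_moves --rows '[{"xyz":[-2,58,0],"turn":0},{"xyz":[-2,50,0],"turn":0},{"xyz":[0,28,0],"turn":0},{"xyz":[0,0,0],"turn":0},{"xyz":[0,0,0],"turn":0}]'

```text
time: 49.2
tool_pos: [0.4797, -0.2996, 0.2488]
tool_rot: [-3.139, 0.001, 0.239]
contact_force: [0.3, 0.8, 0.4]
opening: 0.0459
```

```bash
python3 see.py d1
```

```text
49.2 [ 0.4797 -0.2996  0.2488] [-3.1394e+00  1.4000e-03  2.3940e-01]
```

View pics/d1.png

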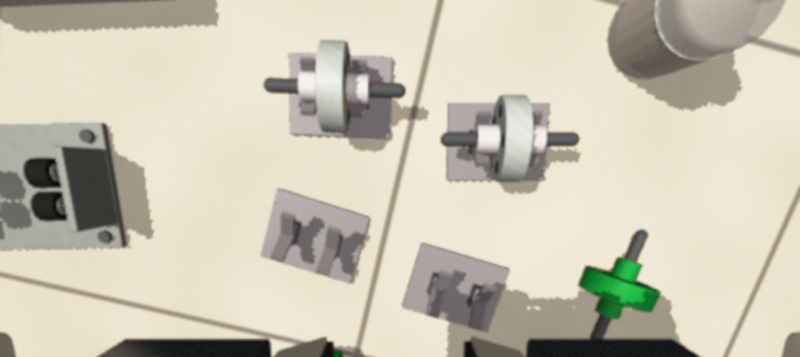

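The two remaining wheels are d at shaft ends (265,84)-(405,91) and b at (441,139)-(579,139). The bottle is at (690,35) and a green look-alike at (618,287).

```bash
python3 wh.py d1 264 84 406 91;python3 wh.py d1 440 139 580 139; python3 go.py .586 -.2275 .0605 .24
```

```text
[ 0.5885 -0.228   0.046 ] len 0.0998 yaw 0.193
[ 0.5846 -0.3576  0.046 ] len 0.1009 yaw 0.239
after turn 0.000 shift [120.2 -44.4 188.8]
before turn 0.000 shift [120.2 -44.4 188.8]
```

```bash
python3 go.py .588 -.228 .0605 .2
```

```text
after turn 0.040 shift [120.2 -48.3 188.8]
before turn 0.040 shift [122.  -43.5 188.8]
```

Request:
apply_moves --rows '[{"xyz":[20,-8,0],"turn":0.04},{"xyz":[45,-18,10],"turn":0},{"xyz":[40,-16,40],"turn":0},{"xyz":[15,-6,50],"turn":0},{"xyz":[0,0,42],"turn":0},{"xyz":[0,0,22],"turn":0},{"xyz":[0,0,0],"turn":0},{"xyz":[0,0,0],"turn":0}]'

```text
time: 50.25
tool_pos: [0.5883, -0.2282, 0.0876]
tool_rot: [3.14, -0.002, 0.2]
contact_force: [0.3, 0.1, 1.0]
opening: 0.0462
```

```bash
python3 go.py .588 -.228 .0605 .2
```

```text
after turn 0.000 shift [-0.3 -0.3 27.1]
before turn 0.000 shift [-0.3 -0.3 27.1]
```

Request:
apply_moves --rows '[{"xyz":[0,0,14],"turn":0},{"xyz":[0,0,9],"turn":0},{"xyz":[0,0,3],"turn":0},{"xyz":[0,0,0],"turn":0}]'

```text
time: 50.75
tool_pos: [0.5874, -0.2284, 0.0598]
tool_rot: [-3.141, 0.0, 0.2]
contact_force: [-0.1, 0.2, -0.4]
opening: 0.0459
```

Request:
apply_moves --rows '[{"xyz":[0,0,0],"turn":0},{"xyz":[0,0,0],"turn":0},{"xyz":[0,0,0],"turn":0},{"xyz":[0,0,0],"turn":0},{"xyz":[0,0,0],"turn":0}]' --gripper 0 --newtons 55

```text
time: 51.38
tool_pos: [0.5875, -0.2278, 0.0604]
tool_rot: [-3.141, 0.0, 0.2]
contact_force: [-0.6, 4.6, 3.4]
opening: 0.0174
```

```bash
python3 go.py .46 .001 .15 .27
```

```text
after turn -0.070 shift [ -61.9 -254.5  -89.6]
before turn -0.070 shift [ -79.6 -249.5  -89.6]
```

Request:
apply_moves --rows '[{"xyz":[0,0,-15],"turn":0},{"xyz":[0,0,-35],"turn":0},{"xyz":[0,0,-30],"turn":-0.07},{"xyz":[-6,-25,-10],"turn":0},{"xyz":[-12,-48,0],"turn":0},{"xyz":[-13,-55,0],"turn":0},{"xyz":[-13,-55,0],"turn":0},{"xyz":[-12,-48,0],"turn":0},{"xyz":[-6,-23.5,0],"turn":0},{"xyz":[0,0,0],"turn":0}]'

```text
time: 52.62
tool_pos: [0.4593, 0.0013, 0.1507]
tool_rot: [3.141, -0.0, 0.272]
contact_force: [0.8, -1.2, -3.9]
opening: 0.0176
```

Request:
apply_moves --rows '[{"xyz":[0,0,0],"turn":0},{"xyz":[0,0,0],"turn":0}]'

```text
time: 52.88
tool_pos: [0.4607, -0.0006, 0.1502]
tool_rot: [3.141, -0.0, 0.269]
contact_force: [1.1, 0.5, -4.6]
opening: 0.0178
```

```bash
python3 go.py .46 .001 .0725 .27
```

```text
after turn -0.001 shift [-0.2 -1.7 77.7]
before turn -0.001 shift [-0.2 -1.7 77.7]
```

Request:
apply_moves --rows '[{"xyz":[-0.5,-1.5,25],"turn":0},{"xyz":[0,0,30],"turn":0},{"xyz":[0,0,14],"turn":0},{"xyz":[0,0,6],"turn":0},{"xyz":[0,0,3],"turn":0},{"xyz":[0,0,0],"turn":0},{"xyz":[0,0,0.8],"turn":0},{"xyz":[0,0,0],"turn":0}]'

```text
time: 53.88
tool_pos: [0.4591, 0.0014, 0.0722]
tool_rot: [3.141, -0.0, 0.27]
contact_force: [-5.7, -1.6, 4.7]
opening: 0.0176
```

Request:
apply_moves --rows '[{"xyz":[0,0,0],"turn":0},{"xyz":[0,0,0],"turn":0},{"xyz":[0,0,0],"turn":0},{"xyz":[0,0,-15],"turn":0},{"xyz":[0,0,-40],"turn":0},{"xyz":[-40,0,-50],"turn":0},{"xyz":[-40,0,-10],"turn":0},{"xyz":[0,0,0],"turn":0}]' --gripper 0.5

```text
time: 54.88
tool_pos: [0.3817, -0.0196, 0.1862]
tool_rot: [3.14, -0.002, 0.269]
contact_force: [0.2, 0.2, -0.7]
opening: 0.0457
```

Request:
apply_moves --rows '[{"xyz":[0,0,0],"turn":0},{"xyz":[0,0,0],"turn":0},{"xyz":[0,0,0],"turn":0},{"xyz":[0,0,0],"turn":0},{"xyz":[0,0,0],"turn":0},{"xyz":[0,0,0],"turn":0},{"xyz":[0,0,0],"turn":0},{"xyz":[0,0,0],"turn":0},{"xyz":[0,0,0],"turn":0},{"xyz":[0,0,0],"turn":0}]'

```text
time: 56.12
tool_pos: [0.3829, -0.0194, 0.1851]
tool_rot: [3.141, -0.0, 0.27]
contact_force: [-0.5, -0.3, -1.2]
opening: 0.0461
```

Request:
apply_moves --rows '[{"xyz":[0,0,0],"turn":0},{"xyz":[0,0,0],"turn":0},{"xyz":[0,0,0],"turn":0},{"xyz":[0,0,0],"turn":0},{"xyz":[0,0,0],"turn":0},{"xyz":[0,0,0],"turn":0},{"xyz":[0,0,0],"turn":0},{"xyz":[0,0,0],"turn":0},{"xyz":[0,0,0],"turn":0},{"xyz":[0,0,0],"turn":0}]'

```text
time: 57.38
tool_pos: [0.3829, -0.0194, 0.1851]
tool_rot: [3.141, 0.0, 0.27]
contact_force: [-0.5, -0.1, 0.2]
opening: 0.0458
```

Request:
apply_moves --rows '[{"xyz":[0,0,0],"turn":0},{"xyz":[0,0,0],"turn":0},{"xyz":[0,0,0],"turn":0},{"xyz":[0,0,0],"turn":0},{"xyz":[0,0,0],"turn":0},{"xyz":[0,0,0],"turn":0},{"xyz":[0,0,0],"turn":0},{"xyz":[0,0,0],"turn":0},{"xyz":[0,0,0],"turn":0},{"xyz":[0,0,0],"turn":0}]'

```text
time: 58.62
tool_pos: [0.3829, -0.0194, 0.1851]
tool_rot: [3.141, 0.0, 0.27]
contact_force: [0.3, -0.2, -0.3]
opening: 0.0458
```

Request:
apply_moves --rows '[{"xyz":[0,0,0],"turn":0},{"xyz":[0,0,0],"turn":0},{"xyz":[0,0,0],"turn":0},{"xyz":[0,0,0],"turn":0},{"xyz":[0,0,0],"turn":0},{"xyz":[0,0,0],"turn":0},{"xyz":[0,0,0],"turn":0},{"xyz":[0,0,0],"turn":0}]'

```text
time: 59.62
tool_pos: [0.3829, -0.0194, 0.1851]
tool_rot: [3.142, -0.0, 0.27]
contact_force: [1.0, 1.0, -0.9]
opening: 0.0455
```

```bash
python3 chk.py s5; python3 go.py .4607 .0006 .0735 .27
```

```text
still 13 11
vs ref 9
ref [255, 58, 50, 73, 2262] [0.4649 0.001  0.088 ]
now [255, 58, 50, 73, 2289] [0.4651 0.0013 0.088 ]
59.775 [ 0.3829 -0.0193  0.1851]
after turn -0.000 shift [ 80.3   1.5 111.6]
before turn -0.000 shift [ 80.3   1.5 111.6]
```

Request:
apply_moves --rows '[{"xyz":[30,0,0],"turn":0},{"xyz":[40,0,15],"turn":0},{"xyz":[10,1,35],"turn":0},{"xyz":[0,0,35],"turn":0},{"xyz":[0,0,18],"turn":0},{"xyz":[0,0,8],"turn":0},{"xyz":[0,0,0],"turn":0},{"xyz":[0,0,0],"turn":0}]'

```text
time: 60.78
tool_pos: [0.4609, 0.0009, 0.0749]
tool_rot: [3.141, -0.001, 0.27]
contact_force: [0.4, -0.3, 0.2]
opening: 0.046
```

Request:
apply_moves --rows '[{"xyz":[0,0,0],"turn":0},{"xyz":[0,0,0],"turn":0},{"xyz":[0,0,0],"turn":0},{"xyz":[0,0,0],"turn":0},{"xyz":[0,0,0],"turn":0}]' --gripper 0 --newtons 55

```text
time: 61.4
tool_pos: [0.4603, 0.0011, 0.0742]
tool_rot: [-3.142, -0.0, 0.27]
contact_force: [-0.6, 1.1, 2.5]
opening: 0.0173
```

```bash
python3 go.py .5438 .274 .16 .007
```

```text
after turn 0.263 shift [  85.4 -272.3  -85.8]
before turn 0.263 shift [ 153.1 -240.8  -85.8]
```

Request:
apply_moves --rows '[{"xyz":[0,0,-10],"turn":0},{"xyz":[0,0,-30],"turn":0},{"xyz":[0,0,-30],"turn":0.09},{"xyz":[0,0,-16],"turn":0.09},{"xyz":[6,-20,0],"turn":0.083},{"xyz":[16,-50,0],"turn":0},{"xyz":[18,-55,0],"turn":0},{"xyz":[18,-55,0],"turn":0},{"xyz":[16,-50,0],"turn":0},{"xyz":[10,-31,0],"turn":0}]'

```text
time: 62.65
tool_pos: [0.5406, 0.2653, 0.1596]
tool_rot: [3.141, 0.001, 0.009]
contact_force: [0.1, -0.4, -5.3]
opening: 0.0173
```

Request:
apply_moves --rows '[{"xyz":[2,-11,0],"turn":0},{"xyz":[0,0,0],"turn":0},{"xyz":[0,0,0],"turn":0}]'

```text
time: 63.02
tool_pos: [0.5425, 0.2727, 0.16]
tool_rot: [3.141, 0.001, 0.006]
contact_force: [-0.4, -0.2, -4.4]
opening: 0.0174
```

```bash
python3 go.py .5438 .274 .062 .007
```

```text
after turn -0.001 shift [ 1.4 -1.3 98. ]
before turn -0.001 shift [ 1.3 -1.3 98. ]
```

Request:
apply_moves --rows '[{"xyz":[1.2,-0.4,20],"turn":0},{"xyz":[0,0,35],"turn":0},{"xyz":[0,0,22],"turn":0},{"xyz":[0,0,10],"turn":0},{"xyz":[0,0,6],"turn":0},{"xyz":[0,0,3],"turn":0},{"xyz":[0,0,1.5],"turn":0},{"xyz":[0,0,0],"turn":0},{"xyz":[0,0,0],"turn":0}]'

```text
time: 64.15
tool_pos: [0.5441, 0.2745, 0.0629]
tool_rot: [-3.142, -0.001, 0.007]
contact_force: [0.5, -0.4, -4.5]
opening: 0.0176
```

Request:
apply_moves --rows '[{"xyz":[0,0.4,1],"turn":0},{"xyz":[0,0,1],"turn":0},{"xyz":[0,0,0],"turn":0},{"xyz":[0,0,0],"turn":0}]'

```text
time: 64.65
tool_pos: [0.5443, 0.2745, 0.0627]
tool_rot: [-3.141, -0.002, 0.007]
contact_force: [-4.0, -1.2, 9.2]
opening: 0.0175
```

Request:
apply_moves --rows '[{"xyz":[0,0,0],"turn":0},{"xyz":[0,0,0],"turn":0},{"xyz":[0,0,0],"turn":0},{"xyz":[0,0,-10],"turn":0},{"xyz":[0,0,-35],"turn":0},{"xyz":[-45,0,-55],"turn":0},{"xyz":[-50,0,-50],"turn":0},{"xyz":[-10,0,0],"turn":0},{"xyz":[0,0,0],"turn":0}]' --gripper 0.5

```text
time: 65.78
tool_pos: [0.4499, 0.2734, 0.1985]
tool_rot: [-3.142, -0.001, 0.007]
contact_force: [-0.6, -1.2, -0.8]
opening: 0.0459
```

```bash
python3 see.py p3b; python3 go.py .5846 -.3576 .2 .239
```

```text
65.775 [0.4499 0.2734 0.1985] [-3.1415e+00 -8.0000e-04  7.5000e-03]
after turn -0.232 shift [-18.9 644.7  -2.3]
before turn -0.232 shift [129.9 631.8  -2.3]
```

View pics/p3b.png

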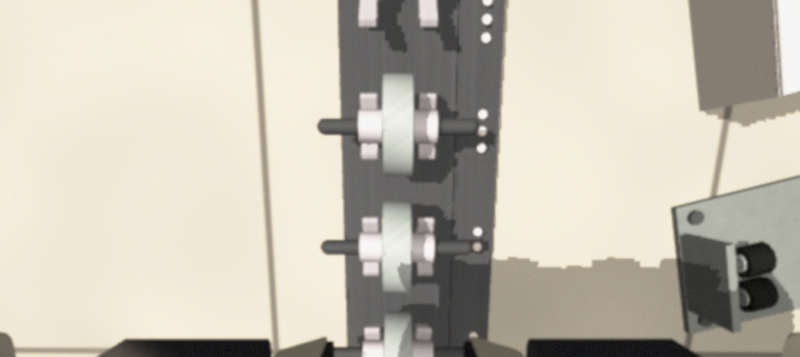

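Pockets 1–3 are filled: discs at (398,125), (398,247) and (398,335), all centred. Pocket 4 is empty. Now the last wheel, b.

Request:
apply_moves --rows '[{"xyz":[0,0,-15],"turn":-0.116},{"xyz":[0,15,-10],"turn":-0.116},{"xyz":[-1,45,0],"turn":0},{"xyz":[-2,58,0],"turn":0},{"xyz":[-2,58,0],"turn":0},{"xyz":[-2,58,0],"turn":0},{"xyz":[-2,58,0],"turn":0},{"xyz":[-2,58,0],"turn":0},{"xyz":[-2,58,0],"turn":0},{"xyz":[-2,58,0],"turn":0}]'

```text
time: 67.08
tool_pos: [0.5445, -0.1861, 0.2214]
tool_rot: [-3.14, 0.002, 0.238]
contact_force: [1.8, -0.3, 0.1]
opening: 0.0461
```

Request:
apply_moves --rows '[{"xyz":[-2,58,0],"turn":0},{"xyz":[-2,55,0],"turn":0},{"xyz":[-1,40,0],"turn":0},{"xyz":[-1,20,0],"turn":0},{"xyz":[0,0,0],"turn":0},{"xyz":[0,0,0],"turn":0}]'

```text
time: 67.82
tool_pos: [0.5791, -0.3522, 0.2219]
tool_rot: [-3.14, 0.001, 0.239]
contact_force: [0.3, 0.3, -0.1]
opening: 0.046
```

```bash
python3 go.py .5846 -.3576 .0605 .239
```

```text
after turn -0.000 shift [  4.1   6.5 161.4]
before turn -0.000 shift [  4.1   6.5 161.4]
```

Request:
apply_moves --rows '[{"xyz":[4,6.5,20],"turn":0},{"xyz":[0,0,45],"turn":0},{"xyz":[0,0,40],"turn":0},{"xyz":[0,0,28],"turn":0},{"xyz":[0,0,0],"turn":0},{"xyz":[0,0,0],"turn":0}]'

```text
time: 68.58
tool_pos: [0.5853, -0.3582, 0.0911]
tool_rot: [3.14, -0.001, 0.239]
contact_force: [0.1, 0.3, 0.8]
opening: 0.0458
```

```bash
python3 go.py .5846 -.3576 .0605 .239
```

```text
after turn 0.000 shift [-0.6 -0.7 30.6]
before turn 0.000 shift [-0.6 -0.7 30.6]
```

Request:
apply_moves --rows '[{"xyz":[0,-0.5,16],"turn":0},{"xyz":[0,0,10],"turn":0},{"xyz":[0,0,3],"turn":0},{"xyz":[0,0,0],"turn":0}]'

```text
time: 69.08
tool_pos: [0.5845, -0.3577, 0.0609]
tool_rot: [-3.141, 0.0, 0.239]
contact_force: [-0.6, 0.2, -0.0]
opening: 0.0463
```

Request:
apply_moves --rows '[{"xyz":[0,0,0],"turn":0},{"xyz":[0,0,0],"turn":0},{"xyz":[0,0,0],"turn":0},{"xyz":[0,0,0],"turn":0},{"xyz":[0,0,0],"turn":0}]' --gripper 0 --newtons 55

```text
time: 69.7
tool_pos: [0.5845, -0.357, 0.0615]
tool_rot: [-3.141, 0.0, 0.239]
contact_force: [-1.6, 5.9, 3.5]
opening: 0.0176
```

```bash
python3 go.py .46 .001 .15 .27
```

```text
after turn -0.031 shift [ -24.5 -378.3  -88.5]
before turn -0.031 shift [ -36.2 -377.3  -88.5]
```

Request:
apply_moves --rows '[{"xyz":[0,0,-15],"turn":0},{"xyz":[0,0,-35],"turn":0},{"xyz":[0,0,-30],"turn":-0.031},{"xyz":[-2,-25,-9],"turn":0},{"xyz":[-3,-50,0],"turn":0},{"xyz":[-4,-58,0],"turn":0},{"xyz":[-4,-58,0],"turn":0},{"xyz":[-4,-58,0],"turn":0},{"xyz":[-4,-58,0],"turn":0},{"xyz":[-3,-46,0],"turn":0}]'

```text
time: 70.95
tool_pos: [0.4666, -0.0224, 0.1508]
tool_rot: [3.141, -0.001, 0.27]
contact_force: [1.0, 0.7, -3.8]
opening: 0.0176
```

Request:
apply_moves --rows '[{"xyz":[-1,-24,0],"turn":0},{"xyz":[0,0,0],"turn":0},{"xyz":[0,0,0],"turn":0}]'

```text
time: 71.32
tool_pos: [0.4607, -0.0017, 0.1506]
tool_rot: [3.14, -0.001, 0.27]
contact_force: [-0.4, -0.2, -2.3]
opening: 0.0175
```

```bash
python3 go.py .46 .001 .0738 .27
```

```text
after turn -0.000 shift [ 0.1 -2.8 76.8]
before turn -0.000 shift [ 0.1 -2.8 76.8]
```

Request:
apply_moves --rows '[{"xyz":[-0.5,-2.2,25],"turn":0},{"xyz":[0,0,30],"turn":0},{"xyz":[0,0,13],"turn":0},{"xyz":[0,0,6],"turn":0},{"xyz":[0,0,3],"turn":0},{"xyz":[0,0,0],"turn":0},{"xyz":[0,0,0],"turn":0}]'

```text
time: 72.2
tool_pos: [0.4596, 0.0008, 0.0739]
tool_rot: [3.14, -0.002, 0.27]
contact_force: [1.0, -1.2, -2.5]
opening: 0.0173
```

Request:
apply_moves --rows '[{"xyz":[0,0,1],"turn":0},{"xyz":[0,0,0],"turn":0}]'

```text
time: 72.45
tool_pos: [0.4597, 0.0009, 0.0733]
tool_rot: [3.14, -0.002, 0.27]
contact_force: [-0.3, -0.6, 5.7]
opening: 0.0174
```

Request:
apply_moves --rows '[{"xyz":[0,0,0],"turn":0},{"xyz":[0,0,0],"turn":0},{"xyz":[0,0,0],"turn":0},{"xyz":[0,0,-15],"turn":0},{"xyz":[0,0,-40],"turn":0},{"xyz":[-40,0,-50],"turn":0},{"xyz":[-40,0,-9],"turn":0},{"xyz":[0,0,0],"turn":0}]' --gripper 0.5

```text
time: 73.45
tool_pos: [0.3812, -0.0202, 0.1858]
tool_rot: [3.141, -0.001, 0.269]
contact_force: [0.9, 0.5, -0.2]
opening: 0.0461
```

Request:
apply_moves --rows '[{"xyz":[0,0,0],"turn":0},{"xyz":[0,0,0],"turn":0},{"xyz":[0,0,0],"turn":0},{"xyz":[0,0,0],"turn":0},{"xyz":[0,0,0],"turn":0},{"xyz":[0,0,0],"turn":0},{"xyz":[0,0,0],"turn":0},{"xyz":[0,0,0],"turn":0},{"xyz":[0,0,0],"turn":0},{"xyz":[0,0,0],"turn":0}]'

```text
time: 74.7
tool_pos: [0.3827, -0.0201, 0.185]
tool_rot: [3.141, -0.0, 0.27]
contact_force: [0.2, 0.6, 0.3]
opening: 0.0463
```

Request:
apply_moves --rows '[{"xyz":[0,0,0],"turn":0},{"xyz":[0,0,0],"turn":0},{"xyz":[0,0,0],"turn":0},{"xyz":[0,0,0],"turn":0},{"xyz":[0,0,0],"turn":0},{"xyz":[0,0,0],"turn":0},{"xyz":[0,0,0],"turn":0},{"xyz":[0,0,0],"turn":0},{"xyz":[0,0,0],"turn":0},{"xyz":[0,0,0],"turn":0}]'

```text
time: 75.95
tool_pos: [0.3827, -0.02, 0.185]
tool_rot: [3.141, -0.0, 0.27]
contact_force: [-0.2, -0.5, -0.1]
opening: 0.046
```

Request:
apply_moves --rows '[{"xyz":[0,0,0],"turn":0},{"xyz":[0,0,0],"turn":0},{"xyz":[0,0,0],"turn":0},{"xyz":[0,0,0],"turn":0},{"xyz":[0,0,0],"turn":0},{"xyz":[0,0,0],"turn":0},{"xyz":[0,0,0],"turn":0},{"xyz":[0,0,0],"turn":0},{"xyz":[0,0,0],"turn":0},{"xyz":[0,0,0],"turn":0}]'

```text
time: 77.2
tool_pos: [0.3827, -0.0201, 0.185]
tool_rot: [3.141, 0.0, 0.27]
contact_force: [0.4, 0.1, 0.6]
opening: 0.0454
```

Request:
apply_moves --rows '[{"xyz":[0,0,0],"turn":0},{"xyz":[0,0,0],"turn":0},{"xyz":[0,0,0],"turn":0},{"xyz":[0,0,0],"turn":0},{"xyz":[0,0,0],"turn":0},{"xyz":[0,0,0],"turn":0},{"xyz":[0,0,0],"turn":0},{"xyz":[0,0,0],"turn":0},{"xyz":[0,0,0],"turn":0},{"xyz":[0,0,0],"turn":0}]'

```text
time: 78.45
tool_pos: [0.3827, -0.02, 0.185]
tool_rot: [3.141, -0.0, 0.27]
contact_force: [1.2, 0.3, -0.1]
opening: 0.0458
```

```bash
python3 chk.py s6; python3 go.py .4607 .0008 .0742 .27
```

```text
still 12 12
vs ref 30
ref [255, 58, 50, 73, 2262] [0.4649 0.001  0.088 ]
now [255, 58, 50, 73, 2406] [0.4649 0.0006 0.088 ]
78.6 [ 0.3827 -0.02    0.185 ]
after turn -0.000 shift [ 80.7   0.7 110.8]
before turn -0.000 shift [ 80.7   0.7 110.8]
```

Request:
apply_moves --rows '[{"xyz":[30,0,0],"turn":0},{"xyz":[40,0,15],"turn":0},{"xyz":[10,0.5,35],"turn":0},{"xyz":[0,0,35],"turn":0},{"xyz":[0,0,18],"turn":0},{"xyz":[0,0,8],"turn":0},{"xyz":[0,0,0],"turn":0},{"xyz":[0,0,0],"turn":0}]'

```text
time: 79.6
tool_pos: [0.4606, 0.0007, 0.0748]
tool_rot: [3.141, -0.002, 0.27]
contact_force: [-0.4, 0.5, -0.6]
opening: 0.0459
```

Request:
apply_moves --rows '[{"xyz":[0,0,0],"turn":0},{"xyz":[0,0,0],"turn":0},{"xyz":[0,0,0],"turn":0},{"xyz":[0,0,0],"turn":0},{"xyz":[0,0,0],"turn":0}]' --gripper 0 --newtons 55

```text
time: 80.22
tool_pos: [0.4601, 0.0008, 0.0741]
tool_rot: [3.141, -0.0, 0.27]
contact_force: [-0.2, -0.5, 2.5]
opening: 0.0175
```

```bash
python3 go.py .6187 .2745 .16 .007
```

```text
after turn 0.263 shift [ 160.6 -272.6  -85.9]
before turn 0.263 shift [ 225.8 -221.6  -85.9]
```

Request:
apply_moves --rows '[{"xyz":[0,0,-10],"turn":0},{"xyz":[0,0,-30],"turn":0},{"xyz":[0,0,-30],"turn":0.09},{"xyz":[0,0,-16],"turn":0.09},{"xyz":[12,-20,0],"turn":0.083},{"xyz":[27,-45,0],"turn":0},{"xyz":[30,-50,0],"turn":0},{"xyz":[30,-50,0],"turn":0},{"xyz":[27,-45,0],"turn":0},{"xyz":[20,-36,0],"turn":0}]'

```text
time: 81.47
tool_pos: [0.6027, 0.2506, 0.1595]
tool_rot: [3.141, 0.001, 0.008]
contact_force: [1.2, 0.5, -3.3]
opening: 0.0171
```

Request:
apply_moves --rows '[{"xyz":[14,-26,0],"turn":0},{"xyz":[0,0,0],"turn":0},{"xyz":[0,0,0],"turn":0}]'

```text
time: 81.85
tool_pos: [0.6157, 0.2742, 0.1593]
tool_rot: [3.14, 0.002, 0.007]
contact_force: [0.2, -0.6, -4.0]
opening: 0.0177
```

```bash
python3 go.py .6187 .2745 .062 .007
```

```text
after turn -0.000 shift [ 3.  -0.3 97.3]
before turn -0.000 shift [ 3.  -0.3 97.3]
```

Request:
apply_moves --rows '[{"xyz":[3,0.3,20],"turn":0},{"xyz":[0,0,35],"turn":0},{"xyz":[0,0,22],"turn":0},{"xyz":[0,0,10],"turn":0},{"xyz":[0,0,6],"turn":0},{"xyz":[0,0,3],"turn":0},{"xyz":[0,0,1],"turn":0},{"xyz":[0,0,0],"turn":0},{"xyz":[0,0,0],"turn":0}]'

```text
time: 82.98
tool_pos: [0.6197, 0.2746, 0.0636]
tool_rot: [-3.141, -0.001, 0.007]
contact_force: [-1.0, -0.5, -2.3]
opening: 0.0174
```

Request:
apply_moves --rows '[{"xyz":[-0.5,0,1],"turn":0},{"xyz":[0,0,1],"turn":0},{"xyz":[0,0,0],"turn":0},{"xyz":[0,0,0],"turn":0}]'

```text
time: 83.48
tool_pos: [0.6194, 0.2747, 0.063]
tool_rot: [-3.141, -0.002, 0.007]
contact_force: [-4.4, -1.8, 8.4]
opening: 0.0176
```

Request:
apply_moves --rows '[{"xyz":[0,0,0],"turn":0},{"xyz":[0,0,0],"turn":0},{"xyz":[0,0,0],"turn":0},{"xyz":[0,0,-10],"turn":0},{"xyz":[0,0,-35],"turn":0},{"xyz":[-45,0,-55],"turn":0},{"xyz":[-50,0,-50],"turn":0},{"xyz":[-30,20,-30],"turn":0},{"xyz":[0,0,0],"turn":0},{"xyz":[0,0,0],"turn":0}]' --gripper 0.6

```text
time: 84.72
tool_pos: [0.5056, 0.2538, 0.2287]
tool_rot: [-3.141, -0.001, 0.007]
contact_force: [0.1, 0.2, -0.3]
opening: 0.0553
```

```bash
python3 see.py p4b; python3 go.py .555 -.03 .25 .27
```

```text
84.725 [0.5056 0.2538 0.2287] [-3.1413e+00 -7.0000e-04  6.5000e-03]
after turn -0.263 shift [-28.  286.7 -22.2]
before turn -0.263 shift [ 47.6 284.1 -22.2]
```

View pics/p4b.png

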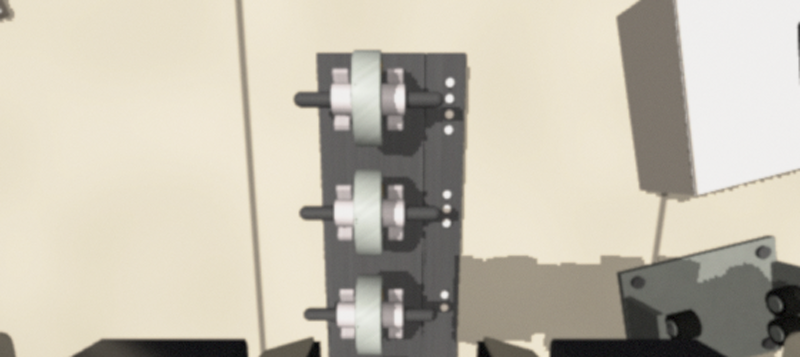

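All pockets now hold wheels: discs at (367,97), (368,212) and (369,315), with pocket 1 below the frame. Now I'll look at the cover.

Request:
apply_moves --rows '[{"xyz":[0,0,-11],"turn":-0.132},{"xyz":[0,20,-11],"turn":-0.131},{"xyz":[-3,50,0],"turn":0},{"xyz":[-5,58,0],"turn":0},{"xyz":[-6,58,0],"turn":0},{"xyz":[-6,58,0],"turn":0},{"xyz":[-5,35,0],"turn":0},{"xyz":[-3,8,0],"turn":0},{"xyz":[0,0,0],"turn":0},{"xyz":[0,0,0],"turn":0}]'

```text
time: 86.02
tool_pos: [0.5522, -0.0295, 0.2502]
tool_rot: [-3.141, 0.001, 0.271]
contact_force: [0.0, 0.0, 0.5]
opening: 0.0549
```

```bash
python3 see.py k1
python3 - <<'E'
from h import *
import pickle
v=pickle.load(open('k1.pkl','rb'));f=v[0]
m=(f.min(2)>228).astype(np.uint8); m[225:]=0
hs=cv2.cvtColor(f,cv2.COLOR_BGR2HSV); m&=(hs[:,:,1]<12).astype(np.uint8)
cs,_=cv2.findContours(m,0,2);c=max(cs,key=cv2.contourArea);h=cv2.convexHull(c)
print(cv2.contourArea(c),cv2.approxPolyDP(h,6,True)[:,0].tolist())
print('cover',cv2.minAreaRect(np.array([onz(v,u,.076)[:2] for u in h[:,0]],np.float32)))
x,y,w,hh=cv2.boundingRect(c); b=np.zeros(m.shape,np.uint8); b[y:y+hh,x:x+w]=(f[y:y+hh,x:x+w].max(2)<70)
cs,_=cv2.findContours(b,0,2)
for c in cs:
    if cv2.contourArea(c)>150: print('block',cv2.contourArea(c),cv2.boundingRect(c),cv2.minAreaRect(np.array([onz(v,u,.108)[:2] for u in c[:,0]],np.float32)))
E
```

```text
86.025 [ 0.5522 -0.0295  0.2502] [-3.1409e+00  5.0000e-04  2.7120e-01]
22183.0 [[349, 15], [341, 155], [192, 154], [184, 14]]
cover ((0.6409268379211426, 0.00605618953704834), (0.12552298605442047, 0.14999262988567352), 15.524575233459473)
block 1143.5 (254, 60, 24, 52) ((0.6402554512023926, 0.005675185471773148), (0.04101158678531647, 0.019614407792687416), 15.45823860168457)
```

View pics/k1.png

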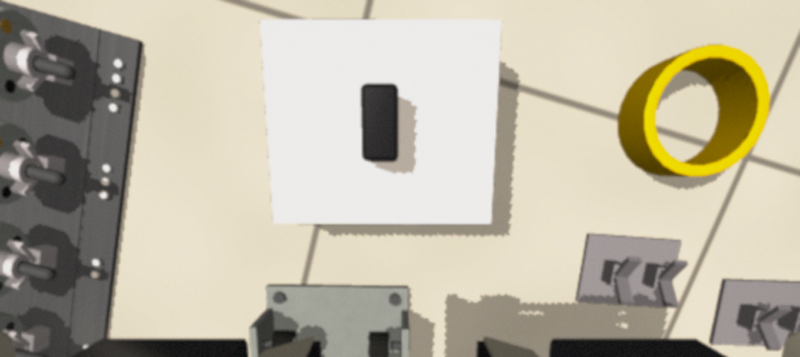

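The cover has been knocked about 25 mm toward the stand. It is now centred at (.6405,.006), yaw .27, level, with its grip block at picture (380,122). I'll grasp it there.

```bash
python3 go.py .6403 .0058 .0828 .27
```

```text
after turn 0.002 shift [ 94.3 -10.5 167.6]
before turn 0.002 shift [ 94.4 -10.4 167.6]
```

Request:
apply_moves --rows '[{"xyz":[25,-3,10],"turn":0},{"xyz":[45,-5,30],"turn":0},{"xyz":[24,-2.5,45],"turn":0},{"xyz":[0,0,35],"turn":0},{"xyz":[0,0,20],"turn":0},{"xyz":[0,0,0],"turn":0},{"xyz":[0,0,0],"turn":0}]' --gripper 0.7

```text
time: 86.95
tool_pos: [0.6407, 0.0049, 0.1118]
tool_rot: [3.141, -0.002, 0.271]
contact_force: [0.2, 0.1, 0.7]
opening: 0.0641
```

```bash
python3 go.py .6403 .0058 .0828 .27
```

```text
after turn 0.001 shift [-0.1 -1.  29. ]
before turn 0.001 shift [-0.1 -1.  29. ]
```

Request:
apply_moves --rows '[{"xyz":[0,-0.8,15],"turn":0},{"xyz":[0,0,9],"turn":0},{"xyz":[0,0,3.5],"turn":0},{"xyz":[0,0,0],"turn":0}]'

```text
time: 87.45
tool_pos: [0.6397, 0.005, 0.0827]
tool_rot: [-3.141, 0.001, 0.27]
contact_force: [0.1, -0.1, 1.0]
opening: 0.0641
```

Request:
apply_moves --rows '[{"xyz":[0,0,0],"turn":0},{"xyz":[0,0,0],"turn":0},{"xyz":[0,0,0],"turn":0},{"xyz":[0,0,0],"turn":0},{"xyz":[0,0,0],"turn":0},{"xyz":[0,0,0],"turn":0}]' --gripper 0 --newtons 40

```text
time: 88.2
tool_pos: [0.6398, 0.0053, 0.0832]
tool_rot: [-3.141, -0.0, 0.27]
contact_force: [0.0, 0.6, 0.1]
opening: 0.0218
```

```bash
python3 go.py .459 .0015 .1828 .27
```

```text
after turn -0.000 shift [-175.2  -44.6  -99.6]
before turn -0.000 shift [-175.2  -44.5  -99.6]
```

Request:
apply_moves --rows '[{"xyz":[0,0,-10],"turn":0},{"xyz":[0,0,-30],"turn":0},{"xyz":[0,0,-35],"turn":0},{"xyz":[0,0,-25],"turn":0},{"xyz":[-25,-7,0],"turn":0},{"xyz":[-45,-11,0],"turn":0},{"xyz":[-50,-13,0],"turn":0},{"xyz":[-40,-10,0],"turn":0},{"xyz":[-15,-3.5,0],"turn":0},{"xyz":[0,0,0],"turn":0}]'

```text
time: 89.45
tool_pos: [0.4587, 0.0012, 0.1838]
tool_rot: [3.141, -0.001, 0.269]
contact_force: [1.1, 1.1, -3.4]
opening: 0.0216
```

Request:
apply_moves --rows '[{"xyz":[0,0,0],"turn":0},{"xyz":[0,0,0],"turn":0}]'

```text
time: 89.7
tool_pos: [0.46, 0.0013, 0.183]
tool_rot: [3.141, -0.0, 0.27]
contact_force: [-0.3, -0.2, -2.3]
opening: 0.0218
```

```bash
python3 go.py .459 .0015 .0832 .27
```

```text
after turn -0.000 shift [-0.9 -0.5 99.8]
before turn -0.000 shift [-0.9 -0.5 99.8]
```

Request:
apply_moves --rows '[{"xyz":[-0.5,0,15],"turn":0},{"xyz":[0,0,20],"turn":0},{"xyz":[0,0,20],"turn":0},{"xyz":[0,0,20],"turn":0},{"xyz":[0,0,12],"turn":0},{"xyz":[0,0,6],"turn":0},{"xyz":[0,0,0],"turn":0},{"xyz":[0,0,0],"turn":0}]'

```text
time: 90.7
tool_pos: [0.4593, 0.0011, 0.0906]
tool_rot: [3.141, -0.001, 0.27]
contact_force: [1.0, -0.5, -2.3]
opening: 0.0217
```

Request:
apply_moves --rows '[{"xyz":[0,0,4],"turn":0},{"xyz":[0,0,3],"turn":0},{"xyz":[0,0,1.2],"turn":0},{"xyz":[0,0,0],"turn":0},{"xyz":[0,0,0],"turn":0}]'

```text
time: 91.32
tool_pos: [0.4589, 0.0011, 0.083]
tool_rot: [3.141, -0.001, 0.27]
contact_force: [-4.1, -0.2, 12.3]
opening: 0.0217
```

Request:
apply_moves --rows '[{"xyz":[0,0,0],"turn":0},{"xyz":[0,0,0],"turn":0},{"xyz":[0,0,0],"turn":0},{"xyz":[0,0,0],"turn":0},{"xyz":[0,0,-15],"turn":0},{"xyz":[0,0,-50],"turn":0},{"xyz":[-30,0,-60],"turn":0},{"xyz":[-50,0,-50],"turn":0},{"xyz":[-20,0,0],"turn":0},{"xyz":[0,0,0],"turn":0}]' --gripper 0.6

```text
time: 92.58
tool_pos: [0.3693, -0.0235, 0.2475]
tool_rot: [3.141, -0.001, 0.269]
contact_force: [0.7, -0.4, 0.1]
opening: 0.0551
```

Request:
apply_moves --rows '[{"xyz":[0,0,0],"turn":0},{"xyz":[0,0,0],"turn":0}]'

```text
time: 92.82
tool_pos: [0.3705, -0.0232, 0.2464]
tool_rot: [-3.141, 0.001, 0.27]
contact_force: [-0.8, -1.2, -0.3]
opening: 0.0552
```

Run:
```python
from h import *
import pickle
o=robot.observe();print(o['time'],o['tool_pos'].round(4),o['contact_force'].round(1))
v=cam("wrist");f=v[0]; s=cam("scene"); e=cam("side")
m=(f.min(2)>225).astype(np.uint8); m[225:]=0
hs=cv2.cvtColor(f,cv2.COLOR_BGR2HSV); m&=(hs[:,:,1]<12).astype(np.uint8)
cs,_=cv2.findContours(m,0,2);c=max(cs,key=cv2.contourArea);h=cv2.convexHull(c)
print('cover z.076',cv2.minAreaRect(np.array([onz(v,u,.076)[:2] for u in h[:,0]],np.float32)),cv2.approxPolyDP(h,6,True)[:,0].tolist())
d=pickle.load(open('v0.pkl','rb'))
for n,w in(('scene',s),('side',e)):
    a=d[n][0].astype(int);df=(np.abs(a-w[0]).max(2)>40)
    x=[]
    # black block centroid now vs start
    for g in(d[n][0],w[0]):
        u=proj(w,[.457,.002,.095]).astype(int); r=g[u[1]-20:u[1]+20,u[0]-20:u[0]+20].max(2)<40
        yy,xx=np.where(r); x.append((xx.mean()+u[0]-20,yy.mean()+u[1]-20,len(xx)))
    print(n,np.round(x,2).tolist())
    # bystanders
    for k,X in(('tape',(.708,-.211,.03)),('bot',(.685,-.446,.08)),('jar',(.312,-.399,.05))):
        u=proj(w,X).astype(int); print(k,df[u[1]-30:u[1]+30,u[0]-25:u[0]+25].sum(),end=' ')
    print()
side=cv2.resize(e[0][190:420,140:480],(800,541),interpolation=cv2.INTER_CUBIC); cv2.imwrite('pics/final.png',side)
```

```text
92.825 [ 0.3705 -0.0232  0.2464] [-0.8 -1.2 -0.3]
cover z.076 ((0.4601905345916748, 0.0006883889436721802), (0.12442519515752792, 0.14908716082572937), 15.46558666229248) [[362, 16], [353, 157], [203, 156], [195, 16]]
scene [[328.77, 211.24, 250.0], [327.37, 211.41, 252.0]]
tape 0 bot 0 jar 304 
side [[295.64, 238.16, 297.0], [294.66, 237.49, 297.0]]
tape 0 bot 1 jar 709
```

View pics/final.png

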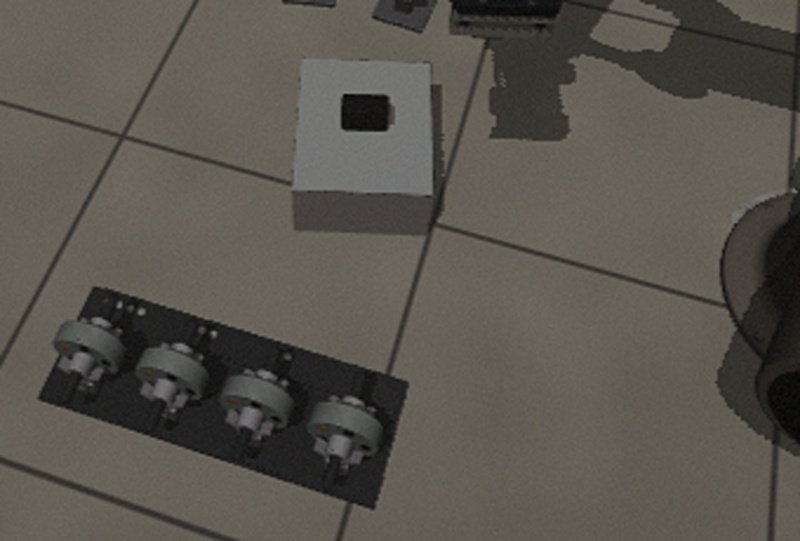

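The final view shows the cover level over the stand at (365,130). All four pockets are filled, with discs at (88,348), (172,372), (257,400) and (345,425). The only pixel change near a bystander is at the jar, where the arm and its shadow moved, so I'll check its blue cap before handing in.

Run:
```python
from h import *
import pickle
d=pickle.load(open('v0.pkl','rb'))
for n in("scene","side"):
    w=cam(n); u=proj(w,(.312,-.399,.09)).astype(int)
    for g in(d[n][0],w[0]):
        r=cv2.cvtColor(g[u[1]-25:u[1]+25,u[0]-25:u[0]+25],cv2.COLOR_BGR2HSV); y,x=np.where((abs(r[:,:,0].astype(int)-112)<14)&(r[:,:,1]>150)); print(n,x.mean() if len(x) else None,y.mean() if len(x) else None,len(x))
print(robot.hand_in())
```

```text
scene 24.512422360248447 26.70186335403727 322
scene 24.512422360248447 26.70186335403727 322
side 25.38095238095238 26.571428571428573 315
side 26.019867549668874 26.556291390728475 302
the job is handed in; nothing more can be done
None
```

The job is done and handed in at about 93 s of the 210 s allowed. I took the cover off, settled each of the four flywheels on the rollers, racked them in pockets 1 to 4, and put the cover back over the stand.

- **Wheels:** Before each pickup from the rollers, three successive frames matched, so the wheel was still. In the last picture all four wheels sit centred in the notches with their shafts square to the rack.
- **Heavy side:** It cannot be seen directly. I rely on the roughly 5 s settle and on the brass spots showing at the same angle on the racked wheels.
- **Cover:** While it stood aside it was knocked about 25 mm, so I measured it again before regrasping. It came down at its first height, centred at (0.460, 0.001) against a stand centre of about (0.460, 0.001), with matching yaw.
- **Bystanders:** The area around the tape and the bottle is unchanged from the start. A pixel check flagged the jar because the arm and its shadow had moved there. Its blue cap is unmoved in the scene view, and the 0.6 px shift in the side view comes from partial arm occlusion. The green look-alikes were left alone.
- **Disagreements and overruns:**
  - Wheel d's yaw read 0.24 from far off and 0.19 up close; I used 0.20.
  - The cover's first measured position differed from the stand's by about 3 mm, which is within its clearance.
  - One move call was refused for missing "turn" keys.
  - I viewed 17 pictures against the budget of 14, past the one or two extra allowed.

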